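Hang the eyed tyre lever in the glass cabinet

ROBOT

A 6-joint arm with a two-finger parallel gripper is mounted at the origin on the work surface. World frame = base frame: x ahead of the robot, y to its left, z up, the work surface at z = 0. Lengths are in m, angles in rad, forces in N, time in s.
With the tool pointing down it reaches from about 0.35 to 0.975 m from the base axis. Payload 4.9 kg.
Tool frame: the origin (TCP) lies at the very end of the fingers, on their centre line; the grasp point (between the pads) lies 19 mm behind it (ctrl.grip_point_offset is the distance from the TCP to the grasp point, in m); z points along the fingers, y is the line along which they close (so a half turn about z gives the same grasp; the last joint's range is limited). The gripper opens to 85 mm and grips with 20 to 120 N. Pads are 22 mm wide; open, the fingers measure 114 mm over their backs; the gripper's body (76 mm by 85 mm) begins 54 mm behind the grasp point. The pads swing forward as they close: fully open they stand 13 mm farther back than shut.
Start: joints at [1.103, 0.053, 1.613, -0, 1.476, -0.119], TCP at [0.214, 0.587, 0.231] pointing down, gripper open.
Joint ranges: [-3.01, 3.01], [-1.01, 2.22], [0.06, 2.58], [-1.02, 4.17], [0.09, 2.62], [-3.14, 3.14]. Speed limits (rad/s): [2.57, 2.57, 3.14, 3.14, 3.14, 3.14].

INTERFACE

Orientations are given as a rotation vector (axis times angle).
In Python, from station import ctrl gives the robot as it stands.
- The arm moves only by the tool send_rows, never from a script. Its argument "rows" is a list of rows, each a list of 3 entries, a list of its own where there are three numbers: the finger opening in cm, from 0 to 8.54, then the shift along the tool's x, y, z in cm, then the turn about the tool's z in degrees. A call has 1 to 10 rows; each row shifts and turns the commanded pose from where the row before left it, along the tool's axes as they then stand; what a row does not reach is not made up. A row lasts 1/8 s, in which the tool goes at most 62.5 mm and 10.7 degrees, less where a joint would pass 70% of its speed; a pose out of reach is approached as far as the arm can. A call with a gripper value outside its range is refused whole. The fingers move at their own pace and stop on an object; "newtons" is the grip in N (left out, the last holds). Time passes only in rows, so rows that do not move let the fingers close. It gives the time, the measured TCP pose, the force, the opening and the grip force at its end, in the units of the state.
- ctrl.get_obs(): the state, without advancing time (a new reading comes with each control period).
- ctrl.get_image(name): name is "scene" or "top"; returns a dict with "frame" (400x640x3 uint8, red, green, blue), "range_z" (400x640 float32, m along the optical axis (not along the pixel's ray), 0 where there is no reading), "fx", "fy", "cx", "cy" (pixels), "cam_to_world" (4x4, takes a point from camera to world coordinates). Camera axes: x right, y down, z forward; pixel columns grow to the right and rows downward; lengths in m; the calibration is good to about 2 mm. A picture is of the moment at which its call begins.
- ctrl.finish_job(): hands the job in; it is judged then, once.
The state is a dict: "t": time; "q": joint angles; "dq": joint speeds; "effort": joint torques, N m; "tool_pos": TCP position; "tool_rot": TCP orientation; "contact_force": force on the tool from outside, world axes, zero at the start; "wrist_torque": the same for the moment, N m; "opening": finger opening in m; "grip_force": force on a finger pad.
Only numpy, scipy, OpenCV 4.12 (cv2) and the standard library are available. Lean on these libraries where they do the work, as an engineer would, in place of code of your own. Each camera call takes 0.05 s, during which the arm holds its last target. There are 200 camera calls.

TASK

Hang the tyre lever with the round eye on the empty hook at the back of the little glass cabinet: tip it so that it clears the low front rail and the glass roof, feed the eye over the upturned tip of the hook, then keep hold while you lower the handle end, and let go only when the lever is well down, so that it ends hanging straight and still. The hook has been slid along its rail, so feel for it gently: never press hard on hook, glass or frame, and leave the other tools and the hanging spanner as they are.

Things in the scene. Friction and masses are not known exactly. Their poses are not given: they have to be found in the camera images.
- lever_mid (a point): Centre (half-way up) of the tyre lever with the eye: black forged steel, 210 mm long, 0.15 to 0.25 kg, lying flat in the tray. x points along it to the eye, y across, z up as it lies. The shank, from x = -66 to 78, is 18 mm wide and 10 mm thick; the spoon end behind it is 24 mm wide, about 6 mm thick and ends at x = -105.
- lever_eye (a point): Centre of the round eye at the lever's front end, 90 mm from lever_mid along +x, same axes: a ring of 30 mm outer and 16 mm inner diameter, 6 mm thick, its hole running along z.
- lever: The same eyed tyre lever as a whole; origin on its underside, 5 mm below lever_mid, same axes.
- cabinet: Aluminium-framed glass cabinet fixed on the counter, open only at its front, which looks along its own -x, to the robot. Origin: centre of its footprint, z up. 150 mm deep (x -75 to 75), 340 mm wide, 282 mm high; floor at z = 16, back glass from x = 70, underside of the glass roof at z = 277. The free opening is 308 mm wide. A press of more than about 15 N breaks it.
- front_edge (a point): Middle of the lower front edge of the cabinet's front top rail, z = 257; axes as the cabinet's. The rail is 16 mm deep (x from 0 to 16) and 25 mm high; behind it the glass roof is 20 mm higher than this edge. The opening reaches down to a bottom rail 20 mm above the counter.
- free_rail: Aluminium rail, 98 mm long (y), 24 mm high, fixed inside on the cabinet's back at y = +52 or -52 of it; carries the EMPTY hook. Origin: middle of its front face, at cabinet x = 58, z = 243; axes as the cabinet's. The hook's block, 8 mm thick, 16 mm wide, 26 mm high, is clamped anywhere up to 30 mm to either side of the middle (y; not measured) and holds against some 25 N sideways.
- hook_upright (a point): Where the hook's upright would be with its block mid-rail: 36 mm before free_rail's origin, same axes; the real one is up to 30 mm off along y. Hook of round 5 mm wire: shank level at z = 0 here, running to the block (+x); upright at x = 0, its top at z = 16, 18 mm under the roof. Pressing it with over about 12 N bends it. Hanging on it, the eye's centre is about 5.5 mm below z = 0 and at x = 6 to 25.
- spanner: Combination spanner, 150 mm long, hanging by its ring on the other hook, 104 mm beside free_rail's middle, at the middle of its own rail. Origin: centre of its ring. To be left hanging.
- plain_lever: The second black tyre lever, the same size and shank but without an eye (its end is a small solid hook), lying in the tray about 85 mm beside the first; which side is which varies. Origin on its underside at mid-length. To be left alone.
- tray: Aluminium tray fixed on the counter, 290 mm (x) by 225 mm (y), floor 3 mm above the counter, rim 15 mm high; the two levers lie in it side by side along its x. Origin: centre of its footprint.
- rasp: Steel rasp with wooden handle, 250 mm long, lying low on the counter before the cabinet. To be left alone.
- pump: Chrome mini pump, 200 mm long and 27 mm high, lying on the counter. To be left alone.
- valve_tool: Small red plastic valve tool, 75 mm, lying on the counter. To be left alone.
- case: Clear polycarbonate parts case with a snap latch, 152 x 107 x 49 mm, to the left of the cabinet. To be left alone.
- tin: Grey metal tin, 64 mm across and 50 mm high, on the left of the counter. To be left alone.
Things that resemble listed ones, but are neither listed nor needed, are in the scene too. What is shaped like the lever but green or purple is not meant.

How it is judged:
On the way:
1. With the eye on the hook and the lever still held, its handle end is lowered by hand to within 50 degrees of hanging straight (x of lever_eye in the frame of free_rail between -0.047 and -0.004 m and y of lever_eye in the frame of free_rail between -0.036 and 0.036 m and z of lever_eye in the frame of free_rail between -0.014 and 0.008 m and angle between lever_eye's own x axis and vertical below 0.87 rad and contact force between lever and the fingers above 1 N), for 0.1 s.
At the end, for the whole second after the job is handed in: The eyed lever hangs by its eye from the empty hook, its eye 1 to 10 mm below the shank's axis, within 8 degrees of straight down, carried by the hook, let go and at rest; the spanner still hangs on its hook and all other tools are within 20 mm of where they were (x of lever_eye in the frame of free_rail between -0.04 and -0.004 m and y of lever_eye in the frame of free_rail between -0.036 and 0.036 m and z of lever_eye in the frame of free_rail between -0.01 and -0.001 m and angle between lever_eye's own x axis and vertical below 0.14 rad and contact force between lever and free_rail above 0.7 N and linear speed of lever below 0.05 m/s and angular speed of lever below 0.5 rad/s and distance of each of spanner, plain_lever, rasp, pump, valve_tool, case, tin from where it was at the start of the episode below 0.02 m); the robot touches nothing.
It fails at once if the lever is pressed on the cabinet's glass or frame with more than 15 N (contact force between lever and cabinet above 15 N).
It fails at once if the robot presses on the cabinet with more than 15 N (contact force between the arm and cabinet above 15 N).
It fails at once if the held lever is pressed on the hook or its rail with more than 12 N (contact force between lever and free_rail above 12 N and contact force between lever and the fingers above 1 N).
It fails at once if another tool is disturbed (distance of any of spanner, plain_lever, rasp, pump, valve_tool, case, tin from where it was at the start of the episode above 0.03 m).
It also fails if it takes over 70 s, if anything falls off the work surface, if the arm or the gripper's body presses on something with over 40 N, if the wrist force passes 120 N, or if a joint passes its speed limit or range.

## Working session

There is one attempt and no reset: what is moved stays moved. The work goes in short steps, Python scripts to look and compute and a tool call to move; the robot and the scene stay as the last step left them, time stands still between calls to the robot, and variables do not carry over. Pictures are saved under pics/ and viewed, at most 10 in all, crops included, and the job is handed in when it is done.

Besides the shell and the picture viewer there is one more tool, called after ">>>" as name([rows], argument=value, ...), one row to a line, values as JSON. send_rows: Moves the arm, as the interface text tells. Its arguments: {"type":"object","properties":{"rows":{"type":"array","items":{"type":"array"}},"newtons":{"type":"number"}},"required":["rows"]}

```bash
ls; mkdir -p pics
cat > h.py <<'E'
import numpy as np,cv2
from scipy.spatial.transform import Rotation as R
from station import ctrl
def im(n):
    return ctrl.get_image(n)
def pt(d,u,v,z=None):
    T=d["cam_to_world"]; r=np.array([(u-d["cx"])/d["fx"],(v-d["cy"])/d["fy"],1.])
    if z is None: return T[:3,:3]@(r*d["range_z"][int(v),int(u)])+T[:3,3]
    w=T[:3,:3]@r; return T[:3,3]+w*(z-T[2,3])/w[2]
def proj(d,p):
    T=d["cam_to_world"]; c=T[:3,:3].T@(np.array(p)-T[:3,3]); return np.array([d["fx"]*c[0]/c[2]+d["cx"],d["fy"]*c[1]/c[2]+d["cy"]])
def save(a,f): cv2.imwrite("pics/"+f,cv2.cvtColor(a,cv2.COLOR_RGB2BGR))
E
python3 - <<'E'
from h import *
import pickle
for n in ("scene","top"):
    d=im(n); save(d["frame"],n+"0.png"); pickle.dump(d,open(n+"0.pkl","wb")); print(n,d["fx"],d["cx"],d["cy"],d["cam_to_world"].round(3).tolist())
print(ctrl.get_obs())
E
```

```text
pics
scene 407.40792036961057 320.3493877808157 202.6844372996406 [[-0.882, 0.401, -0.247, 0.741], [0.471, 0.748, -0.468, 0.529], [-0.003, -0.529, -0.849, 1.244], [0.0, 0.0, 0.0, 1.0]]
top 493.00479528180597 313.4297567221628 199.8585533858141 [[0.01, -0.997, 0.078, 0.314], [-1.0, -0.011, -0.011, -0.04], [0.012, -0.078, -0.997, 1.958], [0.0, 0.0, 0.0, 1.0]]
{'t': 0.1, 'q': array([ 1.10300856e+00,  5.33173722e-02,  1.61416362e+00, -3.52830557e-05,
        1.47599529e+00, -1.19007793e-01]), 'dq': array([ 0.00045029, -0.00181444, -0.00329934,  0.00230534,  0.00064194,
        0.00024133]), 'effort': array([ 1.02448619e-03, -3.94903207e+01, -3.71363211e+01, -1.06602433e-04,
        3.86772183e-03,  1.69846260e-06]), 'tool_pos': array([0.21335092, 0.58685487, 0.23016537]), 'tool_rot': array([-5.44995474e-01, -3.09343901e+00,  2.84784830e-03]), 'contact_force': array([0.40477052, 0.66046292, 0.14824124]), 'wrist_torque': array([0.01686946, 0.01986145, 0.01693055]), 'grip_force': 0.0, 'opening': 0.0850349002875942}
```

View pics/scene0.png

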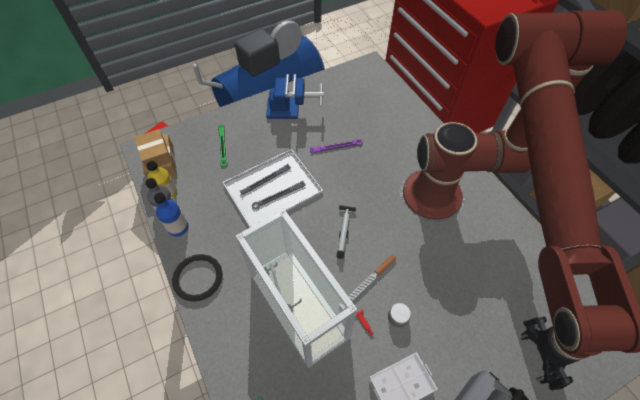

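View pics/top0.png

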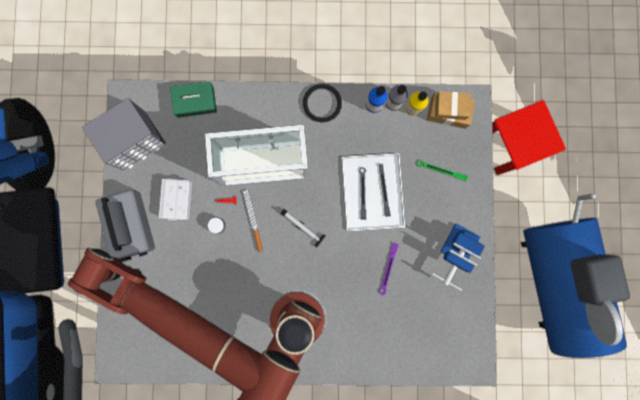

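Scene view: tray near (272,190) holding two black levers; cabinet near (295,285), hooks seen inside near (270,270) and (293,302). Top view: levers at (363,193) (eye at its upper end ~ (363,171)) and (384,190); cabinet (257,155). Candidates for the lever: black left (top 363,193), black right (top 384,190), green (441,170), purple (388,268); pump/other at (302,225). I'll check with a close crop.

Run:
```python
import pickle,cv2,numpy as np
s=pickle.load(open("scene0.pkl","rb"))["frame"];t=pickle.load(open("top0.pkl","rb"))["frame"]
f=lambda a,x,y,w,h,W,H:cv2.resize(a[y:y+h,x:x+w],(W,H),interpolation=cv2.INTER_CUBIC)
a=np.hstack([f(s,235,205,130,160,390,480)[:300*2],f(t,335,145,80,96,400,480)])
cv2.imwrite("pics/c1.png",a[:,:,::-1])
```

```text
(no output)
```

View pics/c1.png

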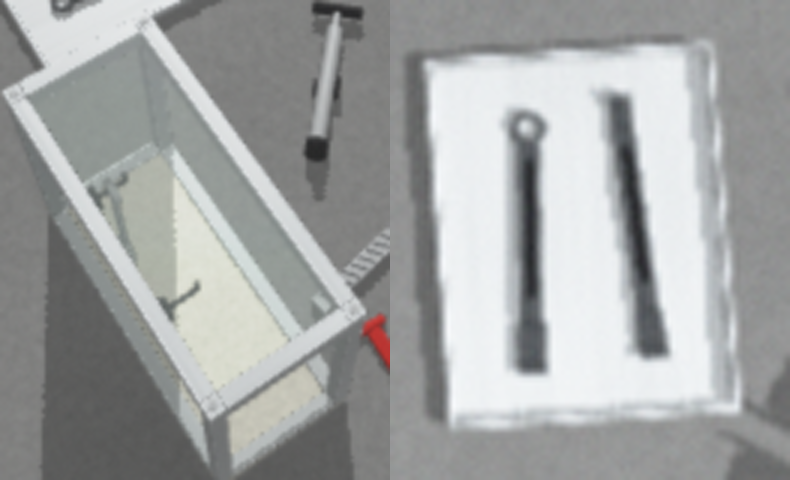

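The crop shows the left lever in the top view has the round ring, centre ≈ top (362.0,170.4); the right one ends in a small hook. The empty hook is the left (+y) one, with its tip ≈ scene (300.7,300) and block ≈ (290,308). The spanner hangs near (272,268).

Run:
```python
from h import *
import pickle
s=pickle.load(open("scene0.pkl","rb"));t=pickle.load(open("top0.pkl","rb"))
# lever
for n,d,box in(("top",t,(345,160,375,225)),("scene",s,(228,160,318,215))):
    f=d["frame"]; g=f.max(2); m=np.zeros(g.shape,np.uint8)
    x0,y0,x1,y1=box; m[y0:y1,x0:x1]=(g[y0:y1,x0:x1]<110)*255
    k,l,st,c=cv2.connectedComponentsWithStats(m)
    for i in range(1,k):
        if st[i,4]<60: continue
        ys,xs=np.where(l==i); P=np.array([pt(d,x,y,.009)[:2] for x,y in zip(xs,ys)])
        mu=P.mean(0); w,V=np.linalg.eigh(np.cov((P-mu).T)); ax=V[:,1]*np.sign(V[0,1]); q=(P-mu)@ax; r=(P-mu)@V[:,0]
        print(n,st[i],"ends",(mu+ax*q.min()).round(4),(mu+ax*q.max()).round(4),"len",np.ptp(q).round(4),"wid",np.ptp(r).round(4),"yaw",np.degrees(np.arctan2(ax[1],ax[0])).round(2))
print("eye top",pt(t,362,170.4,.008))
# cabinet corners
print("scene corners z.282")
for u,v in((240,236.3),(283.3,213),(305.7,341),(352.3,307.7)): print(pt(s,u,v,.282).round(4), pt(s,u,v).round(4))
print("hook tip",pt(s,300.7,300,.259).round(4),pt(s,300.7,300).round(4),"block",pt(s,290,308,.243).round(4),pt(s,290,308).round(4))
# points in depth with z in .275-.29
for n,d in(("top",t),("scene",s)):
    vv,uu=np.mgrid[0:400,0:640]; z=d["range_z"]; C=np.stack([(uu-d["cx"])/d["fx"]*z,(vv-d["cy"])/d["fy"]*z,z],-1); W=C@d["cam_to_world"][:3,:3].T+d["cam_to_world"][:3,3]
    m=(z>0)&(abs(W[...,2]-.282)<.006)&(W[...,0]>.45)&(W[...,0]<.9)&(abs(W[...,1]-.1)<.35)
    P=W[m][:,:2].astype(np.float32); r=cv2.minAreaRect(P); print(n,m.sum(),r,cv2.boxPoints(r).round(3).tolist())
```

```text
top [361 173   4  46 146] ends [ 0.3959 -0.2576] [ 0.5754 -0.254 ] len 0.1795 wid 0.014 yaw 1.13
scene [241 165  49  30 239] ends [ 0.4115 -0.351 ] [ 0.6157 -0.3241] len 0.2059 wid 0.0208 yaw 7.51
scene [253 182  52  27 245] ends [ 0.3965 -0.2552] [ 0.6025 -0.2505] len 0.2061 wid 0.0261 yaw 1.32
scene [287 195  31  20 163] ends [ 0.3762 -0.1786] [ 0.502  -0.1681] len 0.1262 wid 0.0216 yaw 4.79
eye top [ 0.58594071 -0.25430821  0.008     ]
scene corners z.282
[ 0.6978 -0.0097  0.282 ] [ 0.698  -0.0078  0.2854]
[ 0.5661 -0.0203  0.282 ] [ 0.5664 -0.0194  0.2835]
[0.6669 0.3126 0.282 ] [0.6672 0.3136 0.2865]
[0.5332 0.2961 0.282 ] [0.5335 0.2965 0.2837]
hook tip [0.6311 0.2135 0.259 ] [0.6338 0.221  0.2827] block [0.662 0.214 0.243] [0.6654 0.2275 0.2857]
top 3754 ((0.6138092279434204, 0.1409359872341156), (0.15165720880031586, 0.33999454975128174), 6.012389659881592) [[0.5210000276565552, 0.3019999861717224], [0.5559999942779541, -0.035999998450279236], [0.7070000171661377, -0.019999999552965164], [0.6710000038146973, 0.3179999887943268]]
scene 7602 ((0.6156175136566162, 0.14179740846157074), (0.15094555914402008, 0.3415384590625763), 5.918152332305908) [[0.5230000019073486, 0.30399999022483826], [0.5580000281333923, -0.035999998450279236], [0.7080000042915344, -0.019999999552965164], [0.6729999780654907, 0.3190000057220459]]
```

The measurements agree with the sizes given:

| Item | Position | Yaw | Check |
|---|---|---|---|
| Cabinet centre | (0.615, 0.141) | ≈6° | 151×340 mm |
| Lever mid | (0.498, -0.254) | ≈1.2° | length 206 mm |
| Hook upright, cabinet frame | ≈(0.024, 0.070) | – | x expected 0.022 |

The tool's pitch cannot be commanded, and with a vertical tool the gripper body would hit the top rail. So I'll first learn how the arm behaves at its reach limit: turn the closing axis to the cabinet's y and rise high, near azimuth 6°.

>>> send_rows([
  [8.5,[0,0,-5],-9],
  [8.5,[0,0,-5],-9],
  [8.5,[0,0,-5],-8],
  [8.5,[-1.3,-5.6,-1],0],
  [8.5,[-1.3,-5.6,-1],0],
  [8.5,[-1.3,-5.6,-1],0],
  [8.5,[-1.3,-5.6,-1],0],
  [8.5,[-1.3,-5.6,-1],0],
  [8.5,[-1.3,-5.6,-1],0],
  [8.5,[-1.3,-5.6,-1],0],
], newtons=60)

```text
t: 1.35
tool_pos: [0.3452, 0.2053, 0.4512]
tool_rot: [-0.166, 3.137, -0.0]
contact_force: [1.8, -0.2, 0.5]
opening: 0.0849
grip_force: 0.0
```

>>> send_rows([
  [8.5,[-1.3,-5.6,-1],0],
  [8.5,[-1.3,-5.6,-1],0],
  [8.5,[-1.3,-5.6,-1],0],
  [8.5,[0,0,-6],0],
  [8.5,[0,0,-6],0],
  [8.5,[0,0,-6],0],
  [8.5,[0,0,-6],0],
  [8.5,[0,0,-6],0],
  [8.5,[0,0,-6],0],
  [8.5,[0,0,-6],0],
])

```text
t: 2.6
tool_pos: [0.4014, 0.0439, 0.8774]
tool_rot: [-0.163, 3.107, -0.006]
contact_force: [-17.8, 1.2, -2.1]
opening: 0.0848
grip_force: 0.0
```

```bash
cat >> h.py <<'E'
def st():
    o=ctrl.get_obs(); M=R.from_rotvec(o["tool_rot"]).as_matrix(); z=M[:,2]
    print("t",round(o["t"],2),"tcp",o["tool_pos"].round(4),"q",o["q"].round(3),"x",M[:,0].round(3),"y",M[:,1].round(3),"z",M[:,2].round(3),"F",o["contact_force"].round(2),"open",round(o["opening"],4),"grip",round(o["grip_force"],1)); return o,M
E
python3 -c "
from h import *;st()"
```

```text
t 2.6 tcp [0.4014 0.0439 0.8774] q [-0.076  0.038  0.453  0.     2.62  -1.752] x [-0.994 -0.105 -0.03 ] y [-0.105  0.994 -0.005] z [ 0.03  -0.002 -1.   ] F [-17.83   1.24  -2.12] open 0.0848 grip 0.0
```

q5 reached its limit at 2.62 and the tool has started to tilt forward (1.7°). I'll go further to see whether the tilt grows and stays.

>>> send_rows([
  [8.5,[0,0,-5],0],
  [8.5,[0,0,-5],0],
  [8.5,[0,0,-5],0],
  [8.5,[0,0,-5],0],
  [8.5,[0,0,0],0],
])

```text
t: 3.22
tool_pos: [0.3769, 0.0441, 0.9286]
tool_rot: [-0.156, 2.966, -0.031]
contact_force: [-0.4, -0.0, 0.5]
opening: 0.0853
grip_force: 0.0
```

```bash
python3 -c "
from h import *;st()"
```

```text
t 3.23 tcp [0.3769 0.0441 0.9286] q [-0.082  0.059  0.29   0.005  2.62  -1.754] x [-0.98  -0.106 -0.169] y [-0.102  0.994 -0.03 ] z [ 0.172 -0.012 -0.985] F [-0.43 -0.01  0.48] open 0.0853 grip 0.0
```

>>> send_rows([
  [8.5,[4,0,-3],0],
  [8.5,[4,0,-3],0],
  [8.5,[4,0,-3],0],
  [8.5,[4,0,-3],0],
  [8.5,[0,0,0],0],
])

```text
t: 3.85
tool_pos: [0.211, 0.0348, 0.9388]
tool_rot: [-0.149, 2.883, -0.062]
contact_force: [-0.1, 0.8, 0.0]
opening: 0.085
grip_force: 0.0
```

```bash
python3 -c "
from h import *;st()"
```

```text
t 3.85 tcp [0.211  0.0348 0.9388] q [-0.233 -0.299  0.564  0.06   2.62  -1.851] x [-0.963 -0.107 -0.249] y [-0.096  0.994 -0.055] z [ 0.254 -0.029 -0.967] F [-0.14  0.78  0.04] open 0.085 grip 0.0
```

>>> send_rows([
  [8.5,[-1,0,-6],0],
  [8.5,[-1,0,-6],0],
  [8.5,[-1,0,-6],0],
  [8.5,[-1,0,-6],0],
  [8.5,[-1,0,-6],0],
  [8.5,[-1,0,-6],0],
  [8.5,[0,0,0],0],
])

```text
t: 4.72
tool_pos: [0.1916, 0.0769, 1.0247]
tool_rot: [-0.143, 2.648, -0.135]
contact_force: [-0.5, -0.1, 0.9]
opening: 0.0847
grip_force: 0.0
```

```bash
python3 -c "
from h import *;st()"
```

```text
t 4.72 tcp [0.1916 0.0769 1.0247] q [ 0.305 -0.063  0.092 -0.431  2.619 -1.802] x [-0.879 -0.125 -0.461] y [-0.077  0.99  -0.121] z [ 0.471 -0.071 -0.879] F [-0.53 -0.15  0.86] open 0.0847 grip 0.0
```

>>> send_rows([
  [8.5,[0.5,4.4,3.7],0],
  [8.5,[0.5,4.4,3.7],0],
  [8.5,[0.5,4.4,3.7],0],
  [8.5,[0,0,0],0],
])

```text
t: 5.22
tool_pos: [0.225, 0.1931, 0.9068]
tool_rot: [-0.143, 2.667, -0.152]
contact_force: [0.4, -0.3, -0.8]
opening: 0.0849
grip_force: 0.0
```

```bash
python3 -c "
from h import *;st()"
```

```text
t 5.22 tcp [0.225  0.1931 0.9068] q [ 0.827 -0.295  0.742 -0.573  2.337 -1.327] x [-0.888 -0.126 -0.443] y [-0.075  0.989 -0.131] z [ 0.454 -0.083 -0.887] F [ 0.43 -0.3  -0.83] open 0.0849 grip 0.0
```

The tilt persists. I'll repeat it at a larger azimuth, so the heading comes back towards +6°.

>>> send_rows([
  [8.5,[-2.6,-0.8,-5.3],0],
  [8.5,[-2.6,-0.8,-5.3],0],
  [8.5,[-2.6,-0.8,-5.3],0],
  [8.5,[-2.6,-0.8,-5.3],0],
  [8.5,[-2.6,-0.8,-5.3],0],
  [8.5,[0,0,0],0],
])

```text
t: 5.98
tool_pos: [0.1855, 0.1341, 1.0177]
tool_rot: [-0.133, 2.669, -0.11]
contact_force: [-0.9, -0.2, -0.9]
opening: 0.085
grip_force: 0.0
```

```bash
python3 -c "
from h import *;st()"
```

```text
t 5.97 tcp [0.1855 0.1341 1.0177] q [ 0.716  0.013  0.055 -0.749  2.62  -1.69 ] x [-0.888 -0.113 -0.446] y [-0.075  0.992 -0.1  ] z [ 0.453 -0.055 -0.89 ] F [-0.89 -0.17 -0.93] open 0.085 grip 0.0
```

```bash
cat > fk.py <<'E'
from h import *
from scipy.optimize import least_squares
S=[([1.10300856,.0533,1.61416,0,1.476,-.119],[.21335,.58685,.23017],[-.545,-3.0934,.0028]),
([-.076,.038,.453,0,2.62,-1.752],[.4014,.0439,.8774],[-.163,3.107,-.006]),
([-.082,.059,.29,.005,2.62,-1.754],[.3769,.0441,.9286],[-.156,2.966,-.031]),
([-.233,-.299,.564,.06,2.62,-1.851],[.211,.0348,.9388],[-.149,2.883,-.062]),
([.305,-.063,.092,-.431,2.619,-1.802],[.1916,.0769,1.0247],[-.143,2.648,-.135]),
([.827,-.295,.742,-.573,2.337,-1.327],[.225,.1931,.9068],[-.143,2.667,-.152]),
([.716,.013,.055,-.749,2.62,-1.69],[.1855,.1341,1.0177],[-.133,2.669,-.11])]
E_=lambda a,t:R.from_euler(a,t)
def fk(q,k):
    h,dy,a2,ex,f,l,o6,e2=k
    A=E_('z',q[0]);B=A*E_('y',q[1]);C=B*E_('y',q[2]);D=C*E_('z',q[3])*E_('y',q[4])
    p=np.array([0,0,h])+A.apply([e2,dy,0])+B.apply([0,0,a2])+C.apply([ex,0,f])+D.apply([0,0,l])
    return p,D*E_('z',q[5]+o6)
def res(k):
    r=[]
    for q,p,v in S:
        P,O=fk(q,k); r+=list((P-p)*5)+list((O.inv()*R.from_rotvec(v)).as_rotvec()*1)
    return np.array(r)
b=min((least_squares(res,[.3,.05,.4,0,.4,.25,o,0]) for o in(0,1.57,3.14,-1.57)),key=lambda s:s.cost)
K=b.x
if __name__=="__main__":
    print(K.round(4),b.cost,abs(res(K)).max())
    for be in(30,40,47,55):
        for q3 in(.06,.2,.4):
            q=[.105,np.pi-np.radians(be)-2.62-q3,q3,0,2.62,-1.57]; p,O=fk(q,K); print(be,q3,p.round(3),np.round(q,2))
E
python3 fk.py
```

```text
[0.2368 0.0742 0.4273 0.0959 0.6098 0.2791 1.5708 0.    ] 5.412066320646033e-06 0.001319432823858463
30 0.06 [0.199 0.096 1.032] [ 0.1  -0.06  0.06  0.    2.62 -1.57]
30 0.2 [0.14  0.089 1.024] [ 0.1  -0.2   0.2   0.    2.62 -1.57]
30 0.4 [0.059 0.081 0.998] [ 0.1  -0.4   0.4   0.    2.62 -1.57]
40 0.06 [0.058 0.081 1.056] [ 0.1  -0.24  0.06  0.    2.62 -1.57]
40 0.2 [0.002 0.075 1.038] [ 0.1  -0.38  0.2   0.    2.62 -1.57]
40 0.4 [-0.074  0.067  0.998] [ 0.1  -0.58  0.4   0.    2.62 -1.57]
47 0.06 [-0.041  0.07   1.058] [ 0.1  -0.36  0.06  0.    2.62 -1.57]
47 0.2 [-0.095  0.065  1.033] [ 0.1  -0.5   0.2   0.    2.62 -1.57]
47 0.4 [-0.165  0.057  0.985] [ 0.1  -0.7   0.4   0.    2.62 -1.57]
55 0.06 [-0.155  0.058  1.045] [ 0.1  -0.5   0.06  0.    2.62 -1.57]
55 0.2 [-0.205  0.053  1.013] [ 0.1  -0.64  0.2   0.    2.62 -1.57]
55 0.4 [-0.267  0.046  0.955] [ 0.1  -0.84  0.4   0.    2.62 -1.57]
```

FK fits to within about 0.3 mm and 1 mrad, so I can plan on it. Plan:
- Pick up with the present 27° tilt.
- Raise the tilt further at full outward reach, which tips the eye up.

Next is the route to the lever.

```bash
cat >> h.py <<'E'
def go(target,turn=0):
    o,M=st(); M=M@R.from_euler('z',turn,degrees=True).as_matrix(); d=np.array(target)-o["tool_pos"]
    c=M.T@d*100; print("tool delta cm",c.round(2),"norm",np.linalg.norm(c).round(2),"y",M[:,1].round(3),"z",M[:,2].round(3)); return o,M
E
python3 - <<'E'
from h import *
o,M=go([.448,-.2556,.13],10)
print((M.T@[0,0,-1]*100).round(2))
E
```

```text
t 5.97 tcp [0.1855 0.1341 1.0177] q [ 0.716  0.013  0.055 -0.749  2.62  -1.69 ] x [-0.888 -0.113 -0.446] y [-0.075  0.992 -0.1  ] z [ 0.453 -0.055 -0.89 ] F [-0.89 -0.17 -0.93] open 0.085 grip 0.0
tool delta cm [ 14.79 -34.86  93.03] norm 100.44 y [ 0.08   0.997 -0.021] z [ 0.453 -0.055 -0.89 ]
[45.61  2.12 88.97]
```

>>> send_rows([
  [8.5,[0,0,0],5],
  [8.5,[0,0,0],5],
  [6,[0.9,-2,5.4],0],
  [6,[0.9,-2,5.4],0],
  [6,[0.9,-2,5.4],0],
  [6,[0.9,-2,5.4],0],
  [6,[0.9,-2,5.4],0],
  [6,[0.9,-2,5.4],0],
  [6,[0.9,-2,5.4],0],
  [6,[0.9,-2,5.4],0],
])

```text
t: 7.22
tool_pos: [0.3021, -0.0394, 0.6459]
tool_rot: [0.092, 2.658, -0.081]
contact_force: [-0.3, 0.5, 1.2]
opening: 0.0604
grip_force: 0.0
```

Run:
```python
from h import *
go([.448,-.2556,.13])
```

```text
t 7.22 tcp [ 0.3021 -0.0394  0.6459] q [-0.547 -0.874  1.623  0.19   1.934 -1.94 ] x [-0.885  0.051 -0.464] y [ 0.079  0.996 -0.042] z [ 0.46  -0.073 -0.885] F [-0.33  0.52  1.17] open 0.0604 grip 0.0
tool delta cm [  9.92 -18.23  53.95] norm 57.81 y [ 0.079  0.996 -0.042] z [ 0.46  -0.073 -0.885]
```

>>> send_rows([
  [6,[1,-1.8,5.4],0],
  [6,[1,-1.8,5.4],0],
  [6,[1,-1.8,5.4],0],
  [6,[1,-1.8,5.4],0],
  [6,[1,-1.8,5.4],0],
  [6,[1,-1.8,5.4],0],
  [6,[1,-1.8,5.4],0],
  [6,[1,-1.8,5.4],0],
  [6,[1,-1.8,5.4],0],
  [6,[0.9,-2,5.3],0],
])

```text
t: 8.48
tool_pos: [0.4479, -0.2552, 0.1302]
tool_rot: [0.09, 2.659, -0.083]
contact_force: [0.2, -0.2, 1.3]
opening: 0.0599
grip_force: 0.0
```

Run:
```python
from h import *
go([.448,-.2556,.0095])
d=im("scene"); f=d["frame"][140:240,215:335]; save(cv2.resize(f,(720,600),interpolation=cv2.INTER_CUBIC),"s1.png")
```

```text
t 8.47 tcp [ 0.4479 -0.2552  0.1302] q [-0.821 -0.424  2.255  0.359  0.95  -2.481] x [-0.885  0.05  -0.463] y [ 0.078  0.996 -0.043] z [ 0.459 -0.074 -0.885] F [ 0.24 -0.16  1.31] open 0.0599 grip 0.0
tool delta cm [ 5.58  0.48 10.7 ] norm 12.07 y [ 0.078  0.996 -0.043] z [ 0.459 -0.074 -0.885]
```

View pics/s1.png

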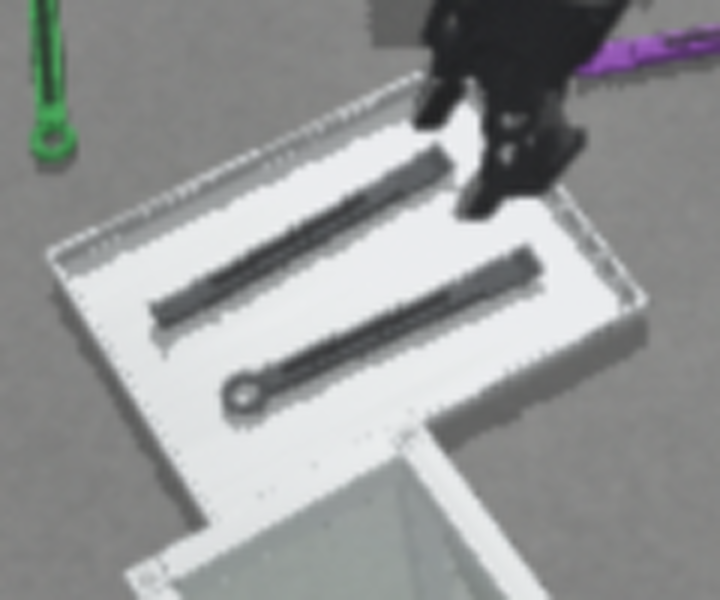

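The crop shows the open fingers, at 13 cm height, above and robot-side of the two levers. The eyed lever, with its ring at crop (245,393), lies where I measured it. Descend and look at the force.

>>> send_rows([
  [6,[1.2,0.1,2.3],0],
  [6,[1.2,0.1,2.3],0],
  [6,[1.2,0.1,2.3],0],
  [6,[1.0,0.1,1.9],0],
  [6,[0.6,0,1.2],0],
  [6,[0.25,0,0.45],0],
  [6,[0.1,0,0.15],0],
  [6,[0,0,0],0],
])

```text
t: 9.52
tool_pos: [0.4466, -0.2552, 0.0107]
tool_rot: [0.09, 2.662, -0.08]
contact_force: [-0.2, 0.1, 1.3]
opening: 0.0599
grip_force: 0.0
```

Run:
```python
from h import *
go([.448,-.2556,.0095])
```

```text
t 9.53 tcp [ 0.4466 -0.2552  0.0107] q [-0.823 -0.196  2.311  0.465  0.692 -2.638] x [-0.886  0.05  -0.461] y [ 0.078  0.996 -0.041] z [ 0.457 -0.072 -0.887] F [-0.15  0.14  1.29] open 0.0599 grip 0.0
tool delta cm [-0.07 -0.03  0.17] norm 0.19 y [ 0.078  0.996 -0.041] z [ 0.457 -0.072 -0.887]
```

>>> send_rows([
  [6,[0,0,0.1],0],
  [1,[0,0,0],0],
  [1,[0,0,0],0],
  [1,[0,0,0],0],
  [1,[0,0,0],0],
  [1,[0,0,0],0],
], newtons=60)

```text
t: 10.28
tool_pos: [0.447, -0.2551, 0.0095]
tool_rot: [0.091, 2.662, -0.08]
contact_force: [-0.2, -0.3, 3.1]
opening: 0.0156
grip_force: 58.3
```

>>> send_rows([
  [1,[-0.2,0,-0.4],0],
  [1,[-0.5,-0.05,-0.9],0],
  [1,[-0.9,-0.1,-1.8],0],
  [1,[-1.4,-0.1,-2.7],0],
  [1,[-1.4,-0.1,-2.7],0],
  [1,[-0.9,-0.1,-1.8],0],
  [1,[0,0,0],0],
])

```text
t: 11.15
tool_pos: [0.447, -0.2554, 0.1273]
tool_rot: [0.089, 2.66, -0.083]
contact_force: [-0.4, 0.2, -2.1]
opening: 0.0155
grip_force: 58.3
```

```bash
cat >> h.py <<'E'
def pts(d):
    vv,uu=np.mgrid[0:400,0:640]; z=d["range_z"]; C=np.stack([(uu-d["cx"])/d["fx"]*z,(vv-d["cy"])/d["fy"]*z,z],-1); return C@d["cam_to_world"][:3,:3].T+d["cam_to_world"][:3,3]
def leverpose():
    # dark points ahead of the fingers, line fit in tool-relative world coordinates
    o=ctrl.get_obs(); M=R.from_rotvec(o["tool_rot"]).as_matrix(); p=o["tool_pos"]; h=M[:2,2]/np.linalg.norm(M[:2,2]); s=np.array([-h[1],h[0]])
    for n in("scene","top"):
        d=im(n); W=pts(d); f=d["frame"].max(2)
        a=(W[...,:2]-p[:2])@h; b=(W[...,:2]-p[:2])@s; c=W[...,2]-p[2]
        m=(d["range_z"]>0)&(f<120)&(a>.035)&(a<.22)&(abs(b)<.035)&(abs(c)<.13)
        if m.sum()<20: print(n,"few",m.sum()); continue
        A,B,C=a[m],b[m],c[m]; kc=np.polyfit(A,C,1); kb=np.polyfit(A,B,1)
        print(n,m.sum(),"reach",A.max().round(4),"pitch",np.degrees(np.arctan(kc[0])).round(1),"z0(top surf rel tcp)",kc[1].round(4),"yaw rel",np.degrees(np.arctan(kb[0])).round(1),"b0",kb[1].round(4),"rms",np.std(C-np.polyval(kc,A)).round(4))
        v,u=np.where(m); i=np.argsort(a[m])[-8:]; print("  far px",u[i].mean().round(1),v[i].mean().round(1))
    return o,M
E
python3 - <<'E'
from h import *
st(); leverpose()
d=im("scene"); f=d["frame"][100:250,200:380]; save(cv2.resize(f,(720,600),interpolation=cv2.INTER_CUBIC),"s2.png")
E
```

```text
t 11.15 tcp [ 0.447  -0.2554  0.1273] q [-0.823 -0.422  2.258  0.36   0.945 -2.486] x [-0.885  0.049 -0.462] y [ 0.078  0.996 -0.044] z [ 0.458 -0.074 -0.886] F [-0.36  0.19 -2.1 ] open 0.0155 grip 58.3
scene 211 reach 0.2197 pitch -37.1 z0(top surf rel tcp) 0.0615 yaw rel -1.9 b0 0.0176 rms 0.0255
  far px 231.8 201.9
top 73 reach 0.1255 pitch -0.4 z0(top surf rel tcp) 0.0 yaw rel 9.3 b0 -0.0011 rms 0.005
  far px 365.9 170.5
```

View pics/s2.png

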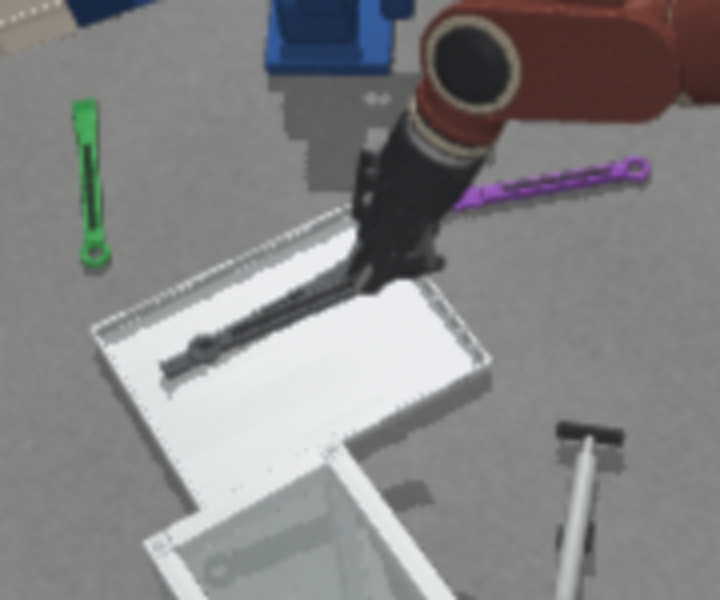

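The crop shows the lever held level and straight in the fingers, with its ring at crop (203,347), and the other lever untouched in the tray. Now up and across to a free space above the cabinet, then tilt by reaching outward.

>>> send_rows([
  [1,[-1.5,0,-3],0],
  [1,[-2.7,-0.3,-5.2],0],
  [1,[-2.7,-0.3,-5.2],0],
  [1,[-2.7,-0.3,-5.2],0],
  [1,[-2.7,-0.3,-5.2],0],
  [1,[-2.7,-0.3,-5.2],0],
  [1,[-2.7,-0.3,-5.2],0],
  [1,[-2.7,-0.3,-5.2],0],
  [1,[-2.7,2,-4.5],0],
  [1,[-1.4,4,0],0],
], newtons=90)

```text
t: 12.55
tool_pos: [0.4666, -0.1973, 0.6289]
tool_rot: [0.094, 2.659, -0.083]
contact_force: [0.4, -0.6, -1.8]
opening: 0.0139
grip_force: 88.1
```

>>> send_rows([
  [1,[-1.3,5,0.4],0],
  [1,[-1.4,5.6,0.4],0],
  [1,[-1.4,5.6,0.4],0],
  [1,[-1.4,5.6,0.4],0],
  [1,[-1.4,5.6,0.4],0],
  [1,[-1.4,5.6,0.4],0],
  [1,[-1.4,5.6,0.4],0],
  [1,[-1.4,5.6,0.4],0],
  [1,[-1.4,5.6,0.4],0],
  [1,[-1.3,4,0.4],0],
])

```text
t: 13.8
tool_pos: [0.6495, 0.3328, 0.6276]
tool_rot: [0.087, 2.668, -0.081]
contact_force: [0.2, -0.3, -2.4]
opening: 0.014
grip_force: 88.2
```

Run:
```python
from h import *
go([.65,.36,.6])
```

```text
t 13.8 tcp [0.6495 0.3328 0.6276] q [ 0.476  0.113  0.948 -0.276  1.684 -1.117] x [-0.889  0.048 -0.455] y [ 0.075  0.996 -0.043] z [ 0.451 -0.072 -0.889] F [ 0.23 -0.29 -2.4 ] open 0.014 grip 88.2
tool delta cm [1.34 2.83 2.28] norm 3.88 y [ 0.075  0.996 -0.043] z [ 0.451 -0.072 -0.889]
```

>>> send_rows([
  [1,[-4.4,3.3,2.1],0],
  [1,[-4.4,3.3,2.1],0],
  [1,[-4.4,3.3,2.1],0],
  [1,[-4.4,3.3,2.1],0],
  [1,[-4.4,3.3,2.1],0],
  [1,[-4.4,3.3,2.1],0],
  [1,[0,0,0],0],
])

```text
t: 14.68
tool_pos: [0.8762, 0.455, 0.5671]
tool_rot: [0.072, 2.608, -0.04]
contact_force: [-0.3, 0.2, -2.2]
opening: 0.0141
grip_force: 88.3
```

Run:
```python
from h import *
st()
```

```text
t 14.68 tcp [0.8762 0.455  0.5671] q [ 0.481  0.861  0.061 -0.28   1.75  -1.151] x [-0.86   0.044 -0.508] y [ 0.059  0.998 -0.015] z [ 0.506 -0.043 -0.861] F [-0.35  0.2  -2.23] open 0.0141 grip 88.3
```

>>> send_rows([
  [1,[-5.4,2.6,0],0],
  [1,[-5.4,2.6,0],0],
  [1,[-5.4,2.6,0],0],
  [1,[-5.4,2.6,0],0],
  [1,[-5.4,2.6,0],0],
  [1,[-5.4,2.6,0],0],
  [1,[0,0,0],0],
])

```text
t: 15.55
tool_pos: [0.9298, 0.4645, 0.6089]
tool_rot: [0.032, 2.4, 0.092]
contact_force: [0.0, -0.9, -1.9]
opening: 0.0139
grip_force: 88.3
```

Run:
```python
from h import *
st()
```

```text
t 15.55 tcp [0.9298 0.4645 0.6089] q [ 0.458  0.857  0.055 -0.25   1.523 -1.166] x [-0.738  0.049 -0.672] y [-0.003  0.997  0.075] z [ 0.674  0.057 -0.736] F [ 0.05 -0.89 -1.87] open 0.0139 grip 88.3
```

>>> send_rows([
  [1,[0,0,0],-6],
  [1,[-5.4,1,-1],0],
  [1,[-5.4,1,-1],0],
  [1,[0,0,0],0],
])

```text
t: 16.05
tool_pos: [0.9302, 0.4511, 0.651]
tool_rot: [-0.099, 2.334, 0.074]
contact_force: [-0.3, -1.1, -0.8]
opening: 0.0145
grip_force: 88.3
```

Run:
```python
from h import *
st(); leverpose()
d=im("scene"); save(d["frame"],"s3.png")
```

```text
t 16.05 tcp [0.9302 0.4511 0.651 ] q [ 0.442  0.822  0.055 -0.234  1.487 -1.29 ] x [-0.691 -0.049 -0.721] y [-0.094  0.995  0.023] z [ 0.717  0.084 -0.692] F [-0.33 -1.07 -0.77] open 0.0145 grip 88.3
scene few 0
top few 0
```

View pics/s3.png

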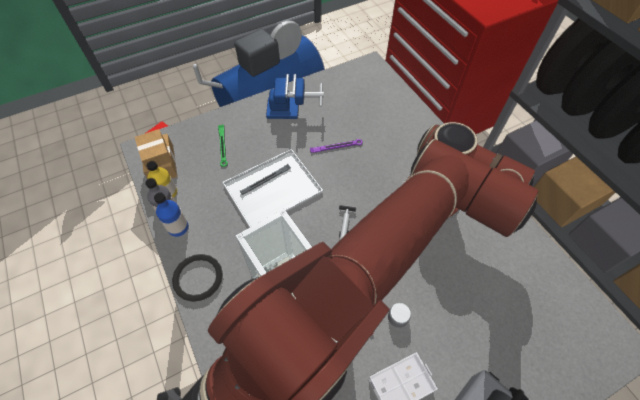

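The picture shows the arm stretched out over the cabinet, hiding the lever; the second lever is still in the tray at (265,180) and everything else looks unmoved. The tilt is now 46° with a heading of 6.7°. Next is a stance in front of the cabinet.

```bash
cat >> h.py <<'E'
CC=np.array([.6147,.1413,0]); CY=np.radians(5.96); CR=R.from_euler('z',CY).as_matrix()
def c2w(p): return CC+CR@np.array(p)
def w2c(p): return CR.T@(np.array(p)-CC)
MP=R.from_rotvec([.091,2.662,-.08]).as_matrix()
OFF=MP.T@np.array([.141,.003,-.0015])   # eye in tool frame
E
python3 - <<'E'
from h import *
o=ctrl.get_obs(); M=R.from_rotvec(o["tool_rot"]).as_matrix(); v=M@OFF
print("eye rel",v.round(4),"pitch",np.degrees(np.arcsin(v[2]/np.linalg.norm(v))).round(1),"az",np.degrees(np.arctan2(v[1],v[0])).round(1))
T=c2w([-.11,.069,.262])-v; print(T.round(4))
U=T.copy();U[2]=.45
print("to above",go(U) and 0); print("down",(M.T@(T-U)*100).round(2))
E
```

```text
eye rel [0.1315 0.0258 0.0439] pitch 18.1 az 11.1
[0.3666 0.1727 0.2181]
t 16.2 tcp [0.931  0.4527 0.6467] q [ 0.443  0.826  0.055 -0.234  1.488 -1.29 ] x [-0.694 -0.051 -0.718] y [-0.096  0.995  0.021] z [ 0.714  0.083 -0.695] F [-0.11 -0.13 -2.48] open 0.0142 grip 88.2
tool delta cm [ 54.73 -22.89 -28.94] norm 66.01 y [-0.096  0.995  0.021] z [ 0.714  0.083 -0.695]
to above 0
down [16.66 -0.49 16.13]
```

>>> send_rows([
  [1,[3,-1.2,-1.5],0],
  [1,[5,-2.1,-2.6],0],
  [1,[5,-2.1,-2.6],0],
  [1,[5,-2.1,-2.6],0],
  [1,[5,-2.1,-2.6],0],
  [1,[5,-2.1,-2.6],0],
  [1,[5,-2.1,-2.6],0],
  [1,[5,-2.1,-2.6],0],
  [1,[5,-2.1,-2.6],0],
  [1,[5,-2.1,-2.6],0],
])

```text
t: 17.45
tool_pos: [0.4587, 0.2168, 0.4802]
tool_rot: [-0.102, 2.339, 0.072]
contact_force: [-0.4, -0.7, -0.3]
opening: 0.0141
grip_force: 88.4
```

>>> send_rows([
  [1,[4.5,-1.8,-2.4],0],
  [1,[2.2,-0.9,-1.3],0],
  [1,[3,-0.1,3],0],
  [1,[3,-0.1,3],0],
  [1,[3,-0.1,3],0],
  [1,[3,-0.1,3],0],
  [1,[2,-0.1,2],0],
  [1,[0,0,0],0],
])

```text
t: 18.45
tool_pos: [0.4025, 0.1915, 0.2576]
tool_rot: [-0.1, 2.351, 0.062]
contact_force: [-0.2, 1.0, -0.8]
opening: 0.0141
grip_force: 88.4
```

Run:
```python
from h import *
go([.3666,.1727,.2181]); leverpose()
o=ctrl.get_obs(); M=R.from_rotvec(o["tool_rot"]).as_matrix(); e=o["tool_pos"]+M@OFF; print("eye pred",e.round(4))
o_=[]
for n in("scene","top"):
    d=im(n); u,v=proj(d,e); print(n,u,v); x0,y0=int(u)-30,int(v)-30
    o_.append(cv2.resize(d["frame"][y0:y0+60,x0:x0+60],(400,400),interpolation=cv2.INTER_CUBIC)); print(x0,y0)
save(np.hstack(o_),"s4.png")
```

```text
t 18.45 tcp [0.4025 0.1915 0.2576] q [ 0.412 -1.009  2.442 -0.264  0.96  -1.177] x [-0.702 -0.054 -0.71 ] y [-0.091  0.996  0.015] z [ 0.706  0.075 -0.704] F [-0.18  1.01 -0.83] open 0.0141 grip 88.4
tool delta cm [ 5.43 -1.61  0.1 ] norm 5.66 y [-0.091  0.996  0.015] z [ 0.706  0.075 -0.704]
scene 311 reach 0.1518 pitch 15.3 z0(top surf rel tcp) 0.004 yaw rel 2.3 b0 0.0016 rms 0.0028
  far px 329.2 279.6
top 137 reach 0.1407 pitch 17.0 z0(top surf rel tcp) 0.0058 yaw rel 4.7 b0 -0.0041 rms 0.0047
  far px 232.6 173.0
eye pred [0.5356 0.2176 0.3061]
scene 335.67475010200855 277.082776671459
305 247
top 231.84014853249172 171.48494502090531
201 141
```

View pics/s4.png

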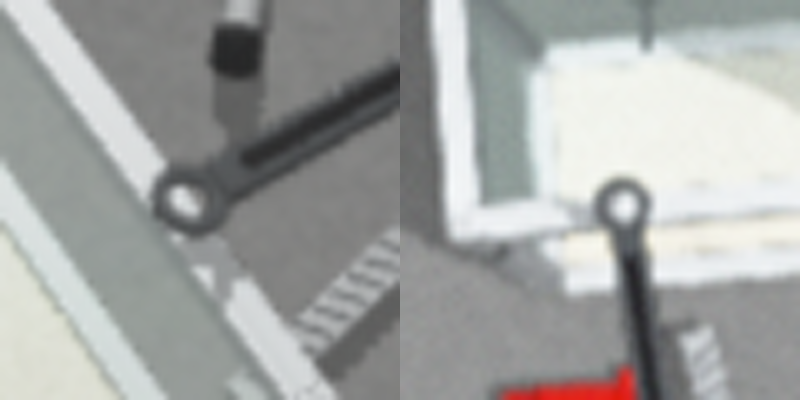

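The crops show the ring sharply at scene ≈(332.3,276.6) and top ≈(234.5,171.0). The hook wire is visible in the top view at u≈237.3, with its tip ≈v 148. q2 sits at its limit (-1.01), so I'll triangulate and check which poses can be reached.

```bash
cat > ik.py <<'E'
from fk import *
lo=np.array([-3.01,-1.01,.06,-1.02,.09,-3.14]);hi=np.array([3.01,2.22,2.58,4.17,2.62,3.14])
def ik(p,M,q0):
    f=lambda q:np.r_[(fk(q,K)[0]-p)*10,(fk(q,K)[1].inv()*R.from_matrix(M)).as_rotvec()]
    s=least_squares(f,np.clip(q0,lo+1e-3,hi-1e-3),bounds=(lo,hi)); return s.x,np.linalg.norm(f(s.x)[:3])/10,np.linalg.norm(f(s.x)[3:])
E
python3 - <<'E'
from ik import *
o=ctrl.get_obs(); M=R.from_rotvec(o["tool_rot"]).as_matrix()
s=im("scene");t=im("top")
def tri(a,b):
    A=[];B=[]
    for d,(u,v) in((s,a),(t,b)):
        T=d["cam_to_world"];r=T[:3,:3]@[(u-d["cx"])/d["fx"],(v-d["cy"])/d["fy"],1];r/=np.linalg.norm(r);P=np.eye(3)-np.outer(r,r);A.append(P);B.append(P@T[:3,3])
    x=np.linalg.lstsq(np.vstack(A),np.hstack(B),rcond=None)[0];return x,[np.linalg.norm(a@x-b) for a,b in zip(A,B)]
e,r=tri((332.3,276.6),(234.5,171.0)); off=M.T@(e-o["tool_pos"]); v=e-o["tool_pos"]
print("eye",e.round(4),np.round(r,4),"v",v.round(4),"off",off.round(4),"len",np.linalg.norm(v).round(4),"pitch",np.degrees(np.arcsin(v[2]/np.linalg.norm(v))).round(1),"az",np.degrees(np.arctan2(v[1],v[0])).round(1))
h,r=tri((300.7,300),(237.3,148)); print("hook",h.round(4),np.round(r,4),"cab",w2c(h).round(4))
for z in(.259,.243): print("top ray",w2c(pt(t,237.3,148,z)).round(4),w2c(pt(t,237.3,143,z)).round(4))
q=o["q"]
for c in([-.09,.069,.268],[-.05,.069,.268],[0,.069,.266],[.022,.069,.266],[.022,.069,.25]):
    x,a,b=ik(c2w(c)-v,M,q); print(c,(c2w(c)-v).round(3),x.round(2),round(a,4),round(b,4))
for pit in(0,-30,-50,-65,-75):
    p=np.radians(pit);L=np.linalg.norm(v); vv=CR@np.array([L*np.cos(p),0,L*np.sin(p)]); P=c2w([.034,.069,.238])-vv; x,a,b=ik(P,M,q); print(pit,P.round(3),x.round(2),round(a,4),round(b,4))
E
```

```text
eye [0.5394 0.2097 0.296 ] [0.0008 0.0008] v [0.1353 0.0175 0.0317] off [-0.1178  0.0057  0.0756] len 0.1401 pitch 13.1 az 7.4
hook [0.6284 0.2093 0.2439] [0.0013 0.0013] cab [0.0206 0.0663 0.2439]
top ray [0.0166 0.0651 0.259 ] [0.0342 0.0637 0.259 ]
top ray [0.0198 0.0672 0.243 ] [0.0375 0.0657 0.243 ]
[-0.09, 0.069, 0.268] [0.383 0.183 0.236] [ 0.46 -1.01  2.46 -0.35  1.02 -1.09] 0.0032 0.0759
[-0.05, 0.069, 0.268] [0.422 0.187 0.236] [ 0.37 -0.95  2.45 -0.24  0.87 -1.21] 0.0 0.0
[0, 0.069, 0.266] [0.472 0.192 0.234] [ 0.33 -0.75  2.36 -0.23  0.76 -1.23] 0.0 0.0
[0.022, 0.069, 0.266] [0.494 0.195 0.234] [ 0.31 -0.67  2.32 -0.22  0.72 -1.24] 0.0 0.0
[0.022, 0.069, 0.25] [0.494 0.195 0.218] [ 0.31 -0.66  2.34 -0.23  0.69 -1.22] 0.0 0.0
0 [0.502 0.199 0.238] [ 0.32 -0.64  2.3  -0.23  0.71 -1.23] 0.0 0.0
-30 [0.521 0.201 0.308] [ 0.31 -0.63  2.17 -0.19  0.82 -1.28] 0.0 0.0
-50 [0.552 0.204 0.345] [ 0.29 -0.55  2.07 -0.17  0.85 -1.3 ] 0.0 0.0
-65 [0.582 0.207 0.365] [ 0.28 -0.47  1.98 -0.16  0.85 -1.32] 0.0 0.0
-75 [0.605 0.21  0.373] [ 0.27 -0.42  1.93 -0.15  0.84 -1.33] 0.0 0.0
```

```bash
sed -i 's/^OFF=.*/OFF=np.array([-.1178,.0057,.0756])/' h.py
python3 - <<'E'
from ik import *
o=ctrl.get_obs(); M=R.from_rotvec(o["tool_rot"]).as_matrix(); v=M@OFF
print("eye cab now",w2c(o["tool_pos"]+v).round(4)); q=o["q"]
for c in([-.1,.12,.31],[-.1,.12,.262],[-.1,.12,.245],[-.1,.135,.245],[-.095,.13,.22],[-.1,.12,.2],[-.06,.12,.255],[-.02,.12,.262],[-.02,.067,.265]):
    x,a,b=ik(c2w(c)-v,M,q); print(c,x.round(2),round(a,4),round(b,4))
print("lower")
for pit in(0,-30,-50,-65,-75):
    p=np.radians(-pit);L=.14; vv=CR@np.array([L*np.cos(p),0,L*np.sin(p)]); P=c2w([.034,.067,.238])-vv; x,a,b=ik(P,M,q); print(pit,P.round(3),x.round(2),round(a,4),round(b,4))
E
```

```text
eye cab now [-0.0679  0.0758  0.2954]
[-0.1, 0.12, 0.31] [ 0.62 -0.99  2.4  -0.42  1.04 -0.95] 0.0 0.0
[-0.1, 0.12, 0.262] [ 0.62 -0.98  2.48 -0.44  0.97 -0.91] 0.0 0.0
[-0.1, 0.12, 0.245] [ 0.62 -0.97  2.5  -0.45  0.94 -0.9 ] 0.0 0.0
[-0.1, 0.135, 0.245] [ 0.67 -0.92  2.48 -0.49  0.93 -0.82] 0.0 0.0
[-0.095, 0.13, 0.22] [ 0.64 -0.9   2.51 -0.49  0.87 -0.82] 0.0 0.0
[-0.1, 0.12, 0.2] [ 0.62 -0.94  2.56 -0.48  0.85 -0.84] 0.0 0.0
[-0.06, 0.12, 0.255] [ 0.55 -0.84  2.42 -0.42  0.86 -0.94] 0.0 0.0
[-0.02, 0.12, 0.262] [ 0.5  -0.71  2.35 -0.39  0.79 -0.98] 0.0 0.0
[-0.02, 0.067, 0.265] [ 0.33 -0.83  2.4  -0.23  0.8  -1.23] 0.0 0.0
lower
0 [0.502 0.197 0.238] [ 0.31 -0.65  2.3  -0.22  0.71 -1.24] 0.0 0.0
-30 [0.521 0.199 0.168] [ 0.3  -0.5   2.33 -0.27  0.54 -1.18] 0.0 0.0
-50 [0.552 0.202 0.131] [ 0.28 -0.34  2.29 -0.31  0.42 -1.14] 0.0 0.0
-65 [0.583 0.205 0.111] [ 0.27 -0.21  2.23 -0.34  0.35 -1.11] 0.0 0.0
-75 [0.606 0.208 0.103] [ 0.26 -0.14  2.18 -0.35  0.33 -1.1 ] 0.0 0.0
```

```bash
cat >> h.py <<'E'
def plan(*cs):
    o,M=st(); p=o["tool_pos"]+M@OFF; print("eye cab",w2c(p).round(4))
    for c in cs:
        w=c2w(c); d=M.T@(w-p)*100; print(c,"delta",d.round(2),"norm",np.linalg.norm(d).round(2)); p=w
E
python3 - <<'E'
from h import *
plan([-.068,.08,.31],[-.103,.12,.31],[-.103,.12,.25])
E
```

```text
t 18.75 tcp [0.404  0.1921 0.2637] q [ 0.412 -1.01   2.435 -0.264  0.959 -1.177] x [-0.697 -0.051 -0.716] y [-0.091  0.996  0.017] z [ 0.712  0.077 -0.698] F [-0.58  0.37 -2.07] open 0.0139 grip 88.3
eye cab [-0.0679  0.0758  0.2954]
[-0.068, 0.08, 0.31] delta [-1.03  0.45 -1.03] norm 1.52
[-0.103, 0.12, 0.31] delta [ 2.53  3.95 -2.49] norm 5.32
[-0.103, 0.12, 0.25] delta [ 4.29 -0.1   4.19] norm 6.0
```

>>> send_rows([
  [1,[-1,0.5,-1],0],
  [1,[1.3,2,-1.3],0],
  [1,[1.3,2,-1.2],0],
  [1,[1.1,0,1.1],0],
  [1,[1.1,0,1.1],0],
  [1,[1.1,0,1],0],
  [1,[1,0,1],0],
  [1,[0,0,0],0],
  [1,[0,0,0],0],
])

```text
t: 19.88
tool_pos: [0.3635, 0.234, 0.2154]
tool_rot: [-0.098, 2.345, 0.064]
contact_force: [-0.3, -0.8, -1.9]
opening: 0.0138
grip_force: 88.5
```

Run:
```python
from h import *
plan([-.103,.12,.25])
o=ctrl.get_obs(); M=R.from_rotvec(o["tool_rot"]).as_matrix(); e=o["tool_pos"]+M@OFF
o_=[]
for n in("scene","top"):
    d=im(n); u,v=proj(d,e); x0,y0=int(u)-30,int(v)-30
    o_.append(cv2.resize(d["frame"][y0:y0+60,x0:x0+60],(400,400),interpolation=cv2.INTER_CUBIC)); print(n,u.round(1),v.round(1),x0,y0)
save(np.hstack(o_),"s5.png")
st()
```

```text
t 19.88 tcp [0.3635 0.234  0.2154] q [ 0.632 -0.986  2.502 -0.454  0.953 -0.887] x [-0.698 -0.052 -0.714] y [-0.091  0.996  0.016] z [ 0.71   0.076 -0.7  ] F [-0.26 -0.83 -1.9 ] open 0.0138 grip 88.5
eye cab [-0.1038  0.1217  0.2467]
[-0.103, 0.12, 0.25] delta [-0.29 -0.16 -0.18] norm 0.38
scene 354.2 290.5 324 260
top 224.4 184.1 194 154
t 19.98 tcp [0.3635 0.2342 0.2161] q [ 0.632 -0.986  2.501 -0.454  0.953 -0.887] x [-0.698 -0.052 -0.714] y [-0.091  0.996  0.017] z [ 0.711  0.077 -0.699] F [-0.32 -0.34 -2.32] open 0.0139 grip 88.5
```

View pics/s5.png

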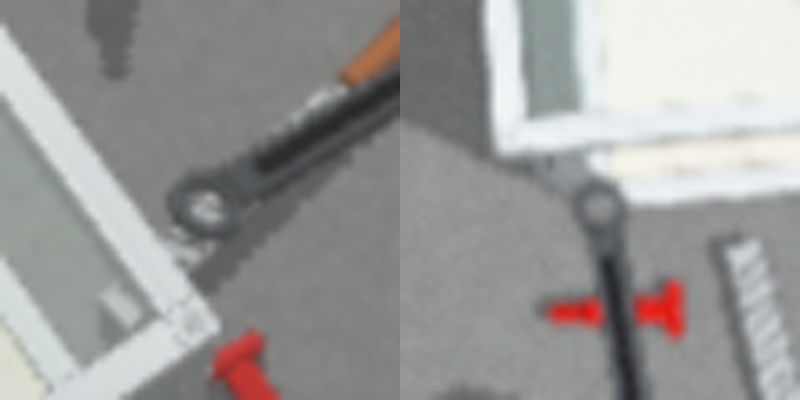

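The ring is seen at scene (354.5,290.6) and top (224.0,183.9), within half a pixel of the prediction, so the held-eye offset is confirmed. Entering under the top rail, left of the hook.

Run:
```python
from h import *
plan([-.1,.12,.243],[-.05,.12,.244],[-.015,.12,.254],[-.015,.068,.254],[0,.068,.2605])
```

```text
t 19.98 tcp [0.3635 0.2342 0.2161] q [ 0.632 -0.986  2.501 -0.454  0.953 -0.887] x [-0.698 -0.052 -0.714] y [-0.091  0.996  0.017] z [ 0.711  0.077 -0.699] F [-0.32 -0.34 -2.32] open 0.0139 grip 88.5
eye cab [-0.1037  0.1219  0.2474]
[-0.1, 0.12, 0.243] delta [ 0.05 -0.19  0.58] norm 0.61
[-0.05, 0.12, 0.244] delta [-3.57  0.07  3.5 ] norm 5.0
[-0.015, 0.12, 0.254] delta [-3.16  0.06  1.8 ] norm 3.64
[-0.015, 0.068, 0.254] delta [-0.11 -5.2  -0.01] norm 5.2
[0, 0.068, 0.2605] delta [-1.51  0.03  0.62] norm 1.63
```

>>> send_rows([
  [1,[0,-0.2,0.6],0],
  [1,[0,0,0],0],
  [1,[-0.9,0,0.9],0],
  [1,[-0.9,0,0.9],0],
  [1,[-0.9,0,0.9],0],
  [1,[-0.9,0.1,0.8],0],
  [1,[-0.8,0,0.5],0],
  [1,[-0.8,0,0.5],0],
  [1,[-0.8,0,0.4],0],
  [1,[-0.8,0,0.4],0],
])

```text
t: 21.22
tool_pos: [0.4531, 0.2412, 0.2224]
tool_rot: [-0.099, 2.346, 0.064]
contact_force: [-1.0, 0.9, -1.3]
opening: 0.0142
grip_force: 88.4
```

>>> send_rows([
  [1,[0,-0.8,0],0],
  [1,[0,-1.2,0],0],
  [1,[0,-1.2,0],0],
  [1,[-0.1,-1.2,0],0],
  [1,[0,-0.8,0],0],
  [1,[0,0,0],0],
])

```text
t: 21.98
tool_pos: [0.4579, 0.1886, 0.2218]
tool_rot: [-0.097, 2.346, 0.063]
contact_force: [-0.2, 0.9, -2.0]
opening: 0.0143
grip_force: 88.4
```

Run:
```python
from h import *
plan([0,.068,.2605],[.006,.068,.263],[.022,.068,.2655])
o=ctrl.get_obs(); M=R.from_rotvec(o["tool_rot"]).as_matrix(); e=o["tool_pos"]+M@OFF
o_=[]
for n in("scene","top"):
    d=im(n); u,v=proj(d,e); x0,y0=int(u)-30,int(v)-30
    o_.append(cv2.resize(d["frame"][y0:y0+60,x0:x0+60],(400,400),interpolation=cv2.INTER_CUBIC)); print(n,u.round(1),v.round(1),x0,y0, "hook .259",proj(d,c2w([.022,.068,.259])).round(1),".243",proj(d,c2w([.022,.068,.243])).round(1))
save(np.hstack(o_),"s6.png")
```

```text
t 21.98 tcp [0.4579 0.1886 0.2218] q [ 0.331 -0.801  2.407 -0.231  0.767 -1.221] x [-0.699 -0.051 -0.714] y [-0.09   0.996  0.016] z [ 0.71   0.075 -0.7  ] F [-0.25  0.9  -1.98] open 0.0143 grip 88.4
eye cab [-0.0145  0.0665  0.253 ]
[0, 0.068, 0.2605] delta [-1.55  0.18  0.51] norm 1.64
[0.006, 0.068, 0.263] delta [-0.6   0.01  0.25] norm 0.65
[0.022, 0.068, 0.2655] delta [-1.3   0.03  0.97] norm 1.62
scene 312.8 291.4 282 261 hook .259 [300.9 298.9] .243 [301.2 301. ]
top 237.9 157.1 207 127 hook .259 [236.4 146.6] .243 [237.  147.4]
```

View pics/s6.png

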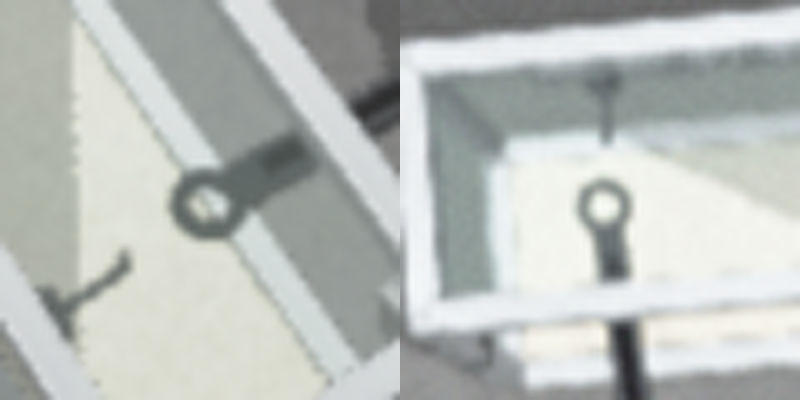

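The crops show the eye inside the cabinet just before the hook: ring at scene (312.5,291.0) and top (237.2,157.2); hook tip at scene (300.3,298.8) and top (237.5,148). That puts the hook at cabinet y ≈ 0.066, so the eye's y is right. Feeding over the tip.

>>> send_rows([
  [1,[-0.5,0,0.2],0],
  [1,[-0.5,0,0.2],0],
  [1,[-0.5,0,0.1],0],
  [1,[-0.3,0,0.1],0],
  [1,[-0.3,0,0.15],0],
  [1,[0,0,0],0],
  [1,[0,0,0],0],
])

```text
t: 22.95
tool_pos: [0.4779, 0.1911, 0.2315]
tool_rot: [-0.099, 2.346, 0.064]
contact_force: [0.5, 0.4, -2.3]
opening: 0.0139
grip_force: 88.3
```

Run:
```python
from h import *
plan([.0225,.0665,.266],[.0225,.0665,.250])
```

```text
t 22.95 tcp [0.4779 0.1911 0.2315] q [ 0.317 -0.733  2.356 -0.22   0.747 -1.237] x [-0.699 -0.052 -0.713] y [-0.091  0.996  0.016] z [ 0.709  0.076 -0.701] F [ 0.46  0.45 -2.31] open 0.0139 grip 88.3
eye cab [0.0057 0.0671 0.2626]
[0.0225, 0.0665, 0.266] delta [-1.42 -0.04  0.96] norm 1.72
[0.0225, 0.0665, 0.25] delta [ 1.14 -0.03  1.12] norm 1.6
```

>>> send_rows([
  [1,[-0.4,0,0.2],0],
  [1,[-0.4,0,0.3],0],
  [1,[-0.35,0,0.25],0],
  [1,[-0.3,0,0.2],0],
  [1,[0,0,0],0],
  [1,[0,0,0],0],
])

```text
t: 23.7
tool_pos: [0.4949, 0.1926, 0.2353]
tool_rot: [-0.099, 2.346, 0.064]
contact_force: [-0.1, -0.2, -3.1]
opening: 0.0138
grip_force: 88.2
```

Run:
```python
from h import *
plan([.0225,.0665,.250])
o=ctrl.get_obs(); M=R.from_rotvec(o["tool_rot"]).as_matrix(); e=o["tool_pos"]+M@OFF
o_=[]
for n in("scene","top"):
    d=im(n); u,v=proj(d,e); x0,y0=int(u)-20,int(v)-20
    o_.append(cv2.resize(d["frame"][y0:y0+40,x0:x0+40],(400,400),interpolation=cv2.INTER_CUBIC)); print(n,u.round(1),v.round(1),x0,y0, "hook .259",proj(d,c2w([.0225,.0665,.259])).round(1))
save(np.hstack(o_),"s7.png")
```

```text
t 23.7 tcp [0.4949 0.1926 0.2353] q [ 0.305 -0.677  2.32  -0.213  0.726 -1.248] x [-0.699 -0.052 -0.713] y [-0.091  0.996  0.016] z [ 0.71   0.076 -0.701] F [-0.11 -0.24 -3.06] open 0.0138 grip 88.2
eye cab [0.0227 0.0669 0.2665]
[0.0225, 0.0665, 0.25] delta [ 1.2  -0.06  1.14] norm 1.65
scene 300.2 297.7 280 277 hook .259 [300.4 298.6]
top 236.3 145.9 216 125 hook .259 [236.8 146.4]
```

View pics/s7.png

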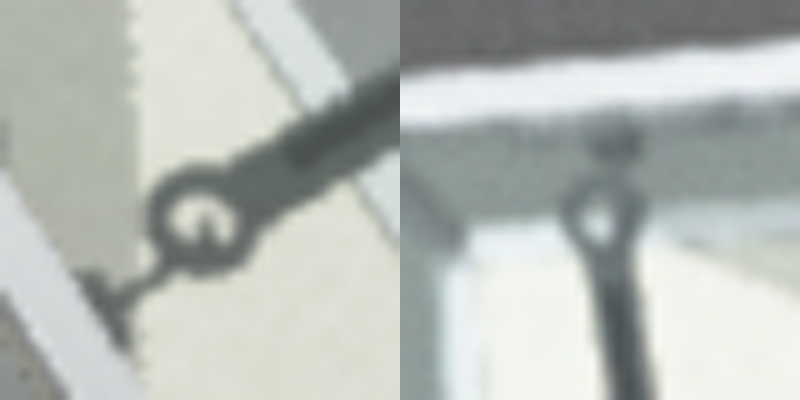

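The left crop shows the hook's upturned tip inside the ring's hole at (210,228), with the hole's centre at (203,215): the eye is over the tip. Lowering gently.

>>> send_rows([
  [1,[0.2,0.05,0.2],0],
  [1,[0.2,0,0.2],0],
  [1,[0.2,0,0.2],0],
  [1,[0.2,0,0.2],0],
  [1,[0.2,0,0.2],0],
  [1,[0,0,0],0],
])

```text
t: 24.55
tool_pos: [0.4948, 0.1933, 0.2207]
tool_rot: [-0.099, 2.346, 0.064]
contact_force: [-0.6, -0.1, -1.4]
opening: 0.0141
grip_force: 88.4
```

Run:
```python
from h import *
plan([.0225,.0665,.250])
```

```text
t 24.55 tcp [0.4948 0.1933 0.2207] q [ 0.307 -0.662  2.335 -0.223  0.697 -1.235] x [-0.699 -0.053 -0.713] y [-0.091  0.996  0.016] z [ 0.709  0.076 -0.701] F [-0.57 -0.15 -1.44] open 0.0141 grip 88.4
eye cab [0.0227 0.0676 0.2518]
[0.0225, 0.0665, 0.25] delta [ 0.14 -0.11  0.11] norm 0.21
```

The eye is around the upright with no notable force. Now plan the arc for the handle: eye resting in the hook's corner, lever pitch rising from 13° to 78°.

```bash
cat > arc.py <<'E'
from ik import *
def arc(tab,L=.14,y=None):
    o,M=st(); p=o["tool_pos"]; q=o["q"]
    v=CR.T@(M@OFF); y=w2c(p)[1]
    for th,ex,ez in tab:
        a=np.radians(th); c=np.array([.0225+ex/1e3-L*np.cos(a),y,.243+ez/1e3-L*np.sin(a)]); y0=y+ .0035*(1-np.cos(a)/np.cos(.23)); c[1]=y0
        w=c2w(c); q,e1,e2=ik(w,M,q); d=M.T@(w-p)*100; print(th,c.round(4),"delta",d.round(2),"n",np.linalg.norm(d).round(2),"ik",round(e1,4),round(e2,4),q.round(2)); p=w
E
python3 - <<'E'
from arc import *
print("tcp cab",w2c(ctrl.get_obs()["tool_pos"]).round(4))
arc([(13,0.3,8.5),(20,.5,5),(30,1,1),(38,1.5,0),(45,2,-1.2),(53,3,-2.2),(60,4,-3),(66,5.5,-3.8),(72,7,-4.4),(78,9,-5)])
E
```

```text
tcp cab [-0.1139  0.0641  0.2207]
t 24.55 tcp [0.4948 0.1933 0.2207] q [ 0.307 -0.662  2.335 -0.223  0.697 -1.235] x [-0.699 -0.053 -0.713] y [-0.091  0.996  0.016] z [ 0.709  0.076 -0.701] F [-0.57 -0.15 -1.44] open 0.0141 grip 88.4
13 [-0.1136  0.0641  0.22  ] delta [ 0.03 -0.    0.07] n 0.07 ik 0.0 0.0 [ 0.31 -0.66  2.33 -0.22  0.69 -1.23]
20 [-0.1086  0.0643  0.2001] delta [ 1.06 -0.01  1.75] n 2.05 ik 0.0 0.0 [ 0.3  -0.62  2.34 -0.24  0.64 -1.22]
30 [-0.0977  0.0645  0.174 ] delta [ 1.1 -0.   2.6] n 2.83 ik 0.0 0.0 [ 0.3  -0.55  2.35 -0.25  0.57 -1.2 ]
38 [-0.0863  0.0648  0.1568] delta [0.43 0.02 2.02] n 2.06 ik 0.0 0.0 [ 0.29 -0.48  2.34 -0.27  0.52 -1.18]
45 [-0.0745  0.0651  0.1428] delta [0.17 0.02 1.83] n 1.83 ik 0.0 0.0 [ 0.29 -0.42  2.32 -0.29  0.47 -1.16]
53 [-0.0588  0.0655  0.129 ] delta [-0.12  0.04  2.09] n 2.09 ik 0.0 0.0 [ 0.28 -0.34  2.29 -0.31  0.42 -1.14]
60 [-0.0435  0.0659  0.1188] delta [-0.34  0.04  1.81] n 1.84 ik 0.0 0.0 [ 0.28 -0.28  2.26 -0.32  0.39 -1.13]
66 [-0.0289  0.0662  0.1113] delta [-0.49  0.04  1.56] n 1.64 ik 0.0 0.0 [ 0.27 -0.22  2.23 -0.33  0.36 -1.12]
72 [-0.0138  0.0665  0.1055] delta [-0.65  0.05  1.49] n 1.63 ik 0.0 0.0 [ 0.27 -0.17  2.2  -0.34  0.34 -1.11]
78 [0.0024 0.0669 0.1011] delta [-0.82  0.05  1.46] n 1.67 ik 0.0 0.0 [ 0.26 -0.12  2.17 -0.35  0.33 -1.11]
```

>>> send_rows([
  [1,[0,0,0],0],
  [1,[0,0,0],0],
  [1,[0.2,0,0.35],0],
  [1,[0.2,0,0.35],0],
  [1,[0.2,0,0.35],0],
  [1,[0.2,0,0.35],0],
  [1,[0,0,0],0],
], newtons=35)

```text
t: 25.42
tool_pos: [0.4992, 0.1939, 0.2052]
tool_rot: [-0.099, 2.346, 0.064]
contact_force: [-0.1, 0.2, -2.3]
opening: 0.014
grip_force: 88.5
```

Run:
```python
from arc import *
arc([(20,.5,5),(30,1,1),(38,1.5,0)])
```

```text
t 25.43 tcp [0.4992 0.1939 0.2052] q [ 0.305 -0.629  2.343 -0.232  0.657 -1.223] x [-0.699 -0.052 -0.713] y [-0.091  0.996  0.016] z [ 0.709  0.076 -0.701] F [-0.15  0.24 -2.28] open 0.014 grip 88.5
20 [-0.1086  0.0644  0.2001] delta [0.3  0.01 0.41] n 0.51 ik 0.0 0.0 [ 0.31 -0.62  2.34 -0.24  0.64 -1.22]
30 [-0.0977  0.0647  0.174 ] delta [ 1.1 -0.   2.6] n 2.83 ik 0.0 0.0 [ 0.3  -0.54  2.35 -0.26  0.57 -1.2 ]
38 [-0.0863  0.065   0.1568] delta [0.43 0.02 2.02] n 2.06 ik 0.0 0.0 [ 0.29 -0.48  2.34 -0.27  0.52 -1.18]
```

The grip stays at 88 N because the fingers are sprung against the target. I'll check numerically where the ring is now.

```bash
cat > ring.py <<'E'
from arc import *
def ray(d,u,v):
    T=d["cam_to_world"];r=T[:3,:3]@[(u-d["cx"])/d["fx"],(v-d["cy"])/d["fy"],1];r/=np.linalg.norm(r);return T[:3,3],r
def look(n,e,h=12,show=True):
    d=im(n); u,v=proj(d,e); x0,y0=int(u)-h,int(v)-h
    g=cv2.cvtColor(d["frame"],cv2.COLOR_RGB2GRAY)[y0:y0+2*h,x0:x0+2*h]
    print(n,"pred",u.round(1),v.round(1),"origin",x0,y0)
    if show:
        for r in g: print(''.join("#%+-. "[min(5,max(0,int((int(x)-60)//27)))] for x in r))
    return d
E
python3 - <<'E'
from ring import *
o=ctrl.get_obs(); e=np.array(c2w([.0235,.067,.247]))
look("scene",e); look("top",e,10)
E
```

```text
scene pred 300.4 300.5 origin 288 288
......                . 
......                 .
......                 .
......                  
......                .-
......              .-+%
......             .+%%#
......           .-+%###
......         .-+%%####
......    ....-+%%%%%##%
......  .+++++%%%%%%%%%%
...... -+%%%%%%%%%%%%%%%
.......+%+++%%%%%%%%%%+-
......-%%++%%++%%%%%%+- 
......+%%+++- .%%%%+-   
.-....+%%++.   +%+-     
++-..-+%%+.   -%%-      
+%+--++%%%+---+%+.      
-%%+++--+%%%%%%+-       
.+%%%-  .++%%%+-        
 -+%+.    .---.         
 .-%+.                  
  .++.                  
   -+.                  
top pred 237.1 146.7 origin 227 136
     ....----..-----
-.-------++++-----++
-------++++%+++-++--
+-+++--++%%%%+------
-------++%%%++------
--------+++++-------
--------+++++-------
-------++++++-------
------++++++++------
------+++-++++--....
----.-++..-+++-.....
      --  -+++.     
      .-. -++-      
       ---+++.    . 
       .+++++.      
        -+%++.      
        .++++.      
         +%%+.      
         +%%%.      
         +%%%-
```

The maps show the ring around the wire, with the wire near the -y side of the hole. I'll shift the tool 3 mm to -y, ease the grip by the finger target, and carry on down.

>>> send_rows([
  [1.6,[0,-0.15,0],0],
  [1.6,[0,-0.15,0],0],
  [1.6,[0.15,0,0.2],0],
  [1.6,[0.15,0,0.2],0],
  [1.6,[0,0,0],0],
], newtons=40)

```text
t: 26.15
tool_pos: [0.5004, 0.1912, 0.2007]
tool_rot: [-0.099, 2.346, 0.064]
contact_force: [1.0, -0.5, -0.3]
opening: 0.016
grip_force: 42.2
```

Run:
```python
from ring import *
o,M=st(); print(o["wrist_torque"].round(3),"tcp cab",w2c(o["tool_pos"]).round(4))
e=np.array(c2w([.0235,.067,.247]))
look("scene",e); look("top",e,8)
```

```text
t 26.15 tcp [0.5004 0.1912 0.2007] q [ 0.296 -0.626  2.349 -0.225  0.645 -1.234] x [-0.699 -0.052 -0.714] y [-0.091  0.996  0.016] z [ 0.71   0.076 -0.7  ] F [ 1.01 -0.51 -0.29] open 0.016 grip 42.2
[-0.042  0.419  0.007] tcp cab [-0.1085  0.0615  0.2007]
scene pred 300.4 300.5 origin 288 288
......                . 
......                 .
......                 .
......                .+
......              .-+%
......            ..+%%#
......           .++%###
......         .-+%%####
......    ..  -+%%%%###%
...... ..+++++%%%%%%%%%%
.......++%%%%%%%%%%%%%%%
......+%%+++%%%%%%%%%%+-
.....-%%+..-%%%%%%%%%+- 
.....-%%- -++++%%%%+-   
.....-%%+-++-.-%%+-     
.-...-%%%++-  +%+.      
++-..-+%%%%+--%%-       
+%+--+++%%%%+%%+.       
-%%+++-.-+%%%%+-        
.+%%+-   ..---          
 -%%+.                  
 .-%+.                  
  .++.                  
   -+.                  
top pred 237.1 146.7 origin 229 138
-----++++%%+++--
+++--++%%%%+----
-----++%%%++----
------+++++-----
-------++++-----
------++++++----
-----++++%+++---
-----++++++++-..
-...-++-++-++...
    .+-.--.-+.  
     --.--.--   
     .--+---.   
      .++++-    
       -%%++    
       .++++    
       .+%%+.
```

The wire now runs centrally through the hole, and the hook carries about 2 N. Continuing the arc to ~38°.

>>> send_rows([
  [1.6,[0.2,0,0.4],0],
  [1.6,[0.2,0,0.45],0],
  [1.6,[0.2,0,0.45],0],
  [1.6,[0.2,0,0.45],0],
  [1.6,[0.2,0,0.45],0],
  [1.6,[0.1,0,0.4],0],
  [1.6,[0,0,0],0],
])

```text
t: 27.12
tool_pos: [0.5111, 0.1926, 0.1743]
tool_rot: [-0.099, 2.346, 0.064]
contact_force: [-0.7, 1.4, 0.4]
opening: 0.016
grip_force: 46.8
```

Run:
```python
from ring import *
arc([(30,1,1),(38,1.5,0),(45,2,-1.2),(53,3,-2.2)])
e=np.array(c2w([.0235,.067,.247]))
look("scene",e)
```

```text
t 27.12 tcp [0.5111 0.1926 0.1743] q [ 0.291 -0.552  2.351 -0.244  0.571 -1.212] x [-0.699 -0.053 -0.713] y [-0.091  0.996  0.016] z [ 0.709  0.076 -0.701] F [-0.68  1.39  0.35] open 0.016 grip 46.8
30 [-0.0977  0.0621  0.174 ] delta [0.02 0.04 0.02] n 0.05 ik 0.0 0.0 [ 0.29 -0.55  2.35 -0.25  0.57 -1.21]
38 [-0.0863  0.0624  0.1568] delta [0.43 0.01 2.02] n 2.06 ik 0.0 0.0 [ 0.29 -0.48  2.34 -0.26  0.52 -1.19]
45 [-0.0745  0.0627  0.1428] delta [0.17 0.02 1.83] n 1.83 ik 0.0 0.0 [ 0.28 -0.42  2.32 -0.28  0.47 -1.18]
53 [-0.0588  0.0631  0.129 ] delta [-0.12  0.04  2.09] n 2.09 ik 0.0 0.0 [ 0.28 -0.35  2.29 -0.3   0.42 -1.16]
scene pred 300.4 300.5 origin 288 288
......                . 
......                 .
......                 .
......                 -
......               .-+
......            ..-+%#
......          .-++%###
......        .-+%%#####
...... .--...-+%%%#####%
.....--+%%+++%%%%%###%%%
....-+%%%%%%%%%%%%%%%%%%
....+%%+--+%%%%%%%%%%%+-
....+%+.  .+%%%%%%%%+-  
...-+%+.  -+%%%%%%+-    
....+%%+.-+++%%%+-      
.-..-%%%++%++%%-        
++-.-+%%%%%%%%+.        
+%+-++%++%%%%+-         
-%%+++-..+++--          
.+%%%-                  
 -+%+.                  
  -%+.                  
  .++.                  
   -+.
```

>>> send_rows([
  [1.6,[0.1,0,0.4],0],
  [1.6,[0.1,0,0.4],0],
  [1.6,[0.1,0,0.4],0],
  [1.6,[0.1,0,0.4],0],
  [1.6,[0.05,0,0.4],0],
  [1.6,[0.05,0,0.45],0],
  [1.6,[0.05,0,0.45],0],
  [1.6,[0.05,0,0.45],0],
  [1.6,[0,0,0.45],0],
  [1.6,[0,0,0],0],
])

```text
t: 28.42
tool_pos: [0.534, 0.1951, 0.1436]
tool_rot: [-0.099, 2.346, 0.064]
contact_force: [-0.9, 2.0, 0.7]
opening: 0.0166
grip_force: 48.8
```

Run:
```python
from ring import *
arc([(45,2,-1.2),(53,3,-2.2),(60,4,-3),(66,5.5,-3.8)])
e=np.array(c2w([.0235,.067,.247]))
look("scene",e)
```

```text
t 28.43 tcp [0.534  0.1951 0.1436] q [ 0.28  -0.425  2.324 -0.274  0.471 -1.181] x [-0.699 -0.052 -0.713] y [-0.091  0.996  0.016] z [ 0.709  0.076 -0.701] F [-0.86  2.04  0.74] open 0.0166 grip 48.8
45 [-0.0745  0.0629  0.1428] delta [0.05 0.09 0.06] n 0.12 ik 0.0 0.0 [ 0.28 -0.42  2.32 -0.28  0.47 -1.17]
53 [-0.0588  0.0632  0.129 ] delta [-0.12  0.04  2.09] n 2.09 ik 0.0 0.0 [ 0.28 -0.35  2.29 -0.3   0.42 -1.16]
60 [-0.0435  0.0636  0.1188] delta [-0.34  0.04  1.81] n 1.84 ik 0.0 0.0 [ 0.27 -0.28  2.27 -0.31  0.39 -1.14]
66 [-0.0289  0.0639  0.1113] delta [-0.49  0.04  1.56] n 1.64 ik 0.0 0.0 [ 0.27 -0.23  2.24 -0.33  0.36 -1.13]
scene pred 300.4 300.5 origin 288 288
.....                 . 
......                 .
......                 .
......                  
......                  
......                  
......               ..-
......            ..-+%%
......        ..-++%%###
.....----. .-++%%%######
....+%%%%+-+%%%%########
...-%%%%%%%%%%%%#####%%%
...+%%+.-+%%%%%%%%%%%%%%
...+%%+  -%%%%%%%%%%%%++
...-%%+. -%%%%%%%%%+--  
.-..+%%+++%%%%%%+--     
++-.-+%%%%%%%+-.        
+%+-+%%%%%%%%-          
-%%+++--+%%%+.          
.+%%%-  ..--            
 -+%+.                  
  -%+.                  
  .++.                  
   -+.
```

>>> send_rows([
  [1.6,[0,0.08,0.4],0],
  [1.6,[0,0.05,0.45],0],
  [1.6,[0,0.05,0.45],0],
  [1.6,[-0.05,0.05,0.45],0],
  [1.6,[-0.05,0,0.45],0],
  [1.6,[-0.1,0,0.45],0],
  [1.6,[-0.1,0,0.45],0],
  [1.6,[-0.1,0,0.45],0],
  [1.6,[-0.1,0,0.4],0],
  [1.6,[0,0,0],0],
])

```text
t: 29.72
tool_pos: [0.5653, 0.2007, 0.1194]
tool_rot: [-0.099, 2.346, 0.064]
contact_force: [-1.5, 1.6, -0.6]
opening: 0.0161
grip_force: 48.1
```

Run:
```python
from ring import *
arc([(60,4,-3),(66,5.5,-3.8),(72,7,-4.4),(78,9,-5)])
e=np.array(c2w([.0235,.067,.247]))
look("scene",e)
```

```text
t 29.73 tcp [0.5653 0.2007 0.1194] q [ 0.272 -0.282  2.265 -0.315  0.388 -1.14 ] x [-0.699 -0.052 -0.713] y [-0.091  0.996  0.016] z [ 0.709  0.076 -0.701] F [-1.48  1.57 -0.56] open 0.0161 grip 48.1
60 [-0.0435  0.0659  0.1188] delta [0.09 0.17 0.01] n 0.19 ik 0.0 0.0 [ 0.28 -0.28  2.26 -0.32  0.39 -1.13]
66 [-0.0289  0.0662  0.1113] delta [-0.49  0.04  1.56] n 1.64 ik 0.0 0.0 [ 0.27 -0.22  2.23 -0.34  0.36 -1.12]
72 [-0.0138  0.0666  0.1055] delta [-0.65  0.05  1.49] n 1.63 ik 0.0 0.0 [ 0.27 -0.17  2.2  -0.34  0.34 -1.11]
78 [0.0024 0.0669 0.1011] delta [-0.82  0.05  1.46] n 1.67 ik 0.0 0.0 [ 0.26 -0.12  2.17 -0.35  0.33 -1.11]
scene pred 300.4 300.5 origin 288 288
......                . 
......                 .
......                 .
......                  
......                  
......                  
......                  
......                  
......                  
......                  
......      .           
...--.     .-.     .....
.-+%%+. ..-+%++--+++%%%%
.-%%%%++++%%%%%%########
.+%%%%%%%%%%%###########
-+%%%++%%%%%%###########
+%%%%++%%%%%%%%%%%%%%%%%
+%%%%%+%%%%%%%%%%%%%%%%%
-%%%%%%%%%%%%%%%%%%++++-
.+%%%%%%%%%+++---..     
 -+%+++%%%-             
 .-%+--+--              
  .++..                 
   -+.
```

>>> send_rows([
  [1.6,[-0.1,0.05,0.4],0],
  [1.6,[-0.1,0.05,0.4],0],
  [1.6,[-0.1,0.05,0.4],0],
  [1.6,[-0.15,0,0.4],0],
  [1.6,[-0.15,0,0.35],0],
  [1.6,[-0.15,0,0.35],0],
  [1.6,[-0.15,0,0.35],0],
  [1.6,[-0.2,0,0.4],0],
  [1.6,[0,0,0],0],
])

```text
t: 30.9
tool_pos: [0.5948, 0.2051, 0.1063]
tool_rot: [-0.099, 2.346, 0.064]
contact_force: [-2.9, -1.0, -3.7]
opening: 0.0159
grip_force: 44.3
```

Run:
```python
from ring import *
arc([(72,7,-4.4),(78,9,-5)])
e=np.array(c2w([.0235,.067,.247]))
look("scene",e)
```

```text
t 30.9 tcp [0.5948 0.2051 0.1063] q [ 0.263 -0.174  2.204 -0.338  0.341 -1.118] x [-0.699 -0.052 -0.714] y [-0.091  0.996  0.016] z [ 0.71   0.076 -0.7  ] F [-2.89 -0.99 -3.72] open 0.0159 grip 44.3
72 [-0.0138  0.0679  0.1055] delta [0.1  0.24 0.02] n 0.26 ik 0.0 0.0 [ 0.27 -0.17  2.2  -0.35  0.34 -1.1 ]
78 [0.0024 0.0683 0.1011] delta [-0.82  0.05  1.46] n 1.67 ik 0.0 0.0 [ 0.26 -0.12  2.17 -0.36  0.33 -1.1 ]
scene pred 300.4 300.5 origin 288 288
......                . 
......                 .
......                 .
......                  
......                  
......                  
......                  
......                  
......                  
......                  
......      .           
.---..     .-.         -
-+%+-.     .+-        -+
-%%%%-.-  -++-       .+%
-%%%%%++++++-        -%+
-+%%%%%%%%%%+-.      -+-
+%%%%%%%%%%##%++--   .-+
+%%%%%%%%%%#####%%+---+%
-%%%%%%%%%%%########%%%%
.+%%%%%%%%%%%%%#########
 -+%+++%%%%%%%%%%%%#####
  -%+------++%%%%%%%%%%%
  .++..      .+++%%%%%%%
   -+.          ..+++%%%
```

The hook force is about 3.5 N, with the ring's top edge near the block. The lever is ~67° up (23° from straight down). Ease the eye back slightly and continue in small steps.

>>> send_rows([
  [1.6,[0.2,0,-0.2],0],
  [1.6,[-0.1,0,0.2],0],
  [1.6,[-0.15,0,0.25],0],
  [1.6,[-0.15,0,0.25],0],
  [1.6,[0,0,0],0],
])

```text
t: 31.58
tool_pos: [0.5995, 0.2056, 0.104]
tool_rot: [-0.099, 2.346, 0.064]
contact_force: [-2.9, 0.3, -2.5]
opening: 0.0162
grip_force: 43.9
```

Run:
```python
from ring import *
arc([(72,13,-5),(78,13.5,-5.5)])
e=np.array(c2w([.0235,.067,.247]))
look("scene",e); look("top",e,9)
```

```text
t 31.57 tcp [0.5995 0.2056 0.104 ] q [ 0.262 -0.157  2.194 -0.341  0.335 -1.116] x [-0.699 -0.052 -0.713] y [-0.091  0.996  0.016] z [ 0.709  0.076 -0.701] F [-2.9   0.25 -2.45] open 0.0162 grip 43.9
72 [-0.0078  0.0679  0.1049] delta [-0.11  0.24 -0.01] n 0.26 ik 0.0 0.0 [ 0.27 -0.15  2.19 -0.35  0.34 -1.1 ]
78 [0.0069 0.0683 0.1006] delta [-0.72  0.05  1.35] n 1.53 ik 0.0 0.0 [ 0.26 -0.11  2.16 -0.35  0.32 -1.1 ]
scene pred 300.4 300.5 origin 288 288
......                .-
......                 -
......                 -
......                 -
......                  
......                  
......                  
......                  
......                  
......                  
......      .           
.---..     .-.         .
-+%+-.     .+-        -+
-%%%+-.   -++-       -+%
-%%%%%++--++-       -+%+
-+%%%%%%%+%+.       +%+-
+%%%%%%%%%#%+--     ++-+
+%%%%%%%%%###%%+-   --+%
-%%%%%%%%%######%++-++%#
.+%%%%%%%%%%%######%%%#%
 -+%++%%%%%%%%%%#######%
  -%+--+-++%%%%%%%%####%
  .++..    .++%%%%%%%%%%
   -+.        .++%%%%%%%
top pred 237.1 146.7 origin 228 137
-..-----++++------
------++++%%++---+
-+++--+++%%%++----
------++%%%%+++---
------++%+%+%%+---
------+%%%+++%+---
------+%%++++%+---
-------+++%%%%+---
--------++%%%%+-..
--.......+%%%%+.. 
         -%#%%+.  
         .%##%+.  
          -%#%+-..
          .%##%-  
           +##%-  
           -##%+  
           -%##+. 
           .%##%.
```

>>> send_rows([
  [1.6,[-0.15,0,0.27],0],
  [1.6,[-0.15,0,0.27],0],
  [1.6,[-0.15,0,0.27],0],
  [1.6,[0,0,0],0],
])

```text
t: 32.17
tool_pos: [0.6087, 0.2065, 0.102]
tool_rot: [-0.099, 2.345, 0.064]
contact_force: [-3.1, 0.4, -2.3]
opening: 0.016
grip_force: 43.3
```

Run:
```python
from ring import *
arc([(76,13.5,-5.5),(80,13.5,-5.5)])
e=np.array(c2w([.0235,.067,.247]))
look("scene",e)
```

```text
t 32.17 tcp [0.6087 0.2065 0.102 ] q [ 0.258 -0.13   2.174 -0.342  0.326 -1.116] x [-0.698 -0.052 -0.714] y [-0.091  0.996  0.016] z [ 0.71   0.076 -0.7  ] F [-3.07  0.39 -2.27] open 0.016 grip 43.3
76 [0.0021 0.0681 0.1017] delta [-0.06  0.26  0.12] n 0.3 ik 0.0 0.0 [ 0.26 -0.12  2.17 -0.35  0.33 -1.1 ]
80 [0.0117 0.0683 0.0996] delta [-0.52  0.03  0.82] n 0.98 ik 0.0 0.0 [ 0.26 -0.1   2.15 -0.36  0.32 -1.1 ]
scene pred 300.4 300.5 origin 288 288
......               .%%
......               -%%
......               +%%
......              .%%%
......              .%%%
......               +%%
......               -+%
......                .%
......                 %
......                 +
......      .          +
.--...     .-.        -%
-%%+..     .+-       -%%
+%%%-.    -++-      -+%%
-%%%%+-. .++-      -+%++
-+%%%%%++++-      .+%+-+
+%%%%%%%%%+.     .+%+-+%
+%%%%%%%%%%+-    -%+-+%#
-%%%%%%%%###%-.  ++-+%##
.+%%%%%%%%%##%+-.--+%##%
 -+%++%%%%%%%##%+++%##%-
  -%+--+%%%%%%####%%#%- 
  .++....+%%%%%%####%-  
   -+.    .+%%%%%%##%+--
```

>>> send_rows([
  [1.6,[-0.17,0,0.27],0],
  [1.6,[-0.17,0,0.27],0],
  [1.6,[-0.17,0,0.27],0],
  [1.6,[-0.17,0,0.25],0],
  [1.6,[0,0,0],0],
])

```text
t: 32.85
tool_pos: [0.6207, 0.2076, 0.099]
tool_rot: [-0.099, 2.346, 0.064]
contact_force: [-1.9, -0.1, -2.1]
opening: 0.0157
grip_force: 42.1
```

Run:
```python
from ring import *
arc([(82,13.5,-5.5)])
e=np.array(c2w([.0235,.067,.247]))
look("scene",e)
```

```text
t 32.85 tcp [0.6207 0.2076 0.099 ] q [ 0.254 -0.095  2.148 -0.342  0.317 -1.119] x [-0.699 -0.052 -0.713] y [-0.091  0.996  0.016] z [ 0.71   0.076 -0.701] F [-1.92 -0.11 -2.15] open 0.0157 grip 42.1
82 [0.0165 0.0683 0.0989] delta [-0.24  0.3   0.28] n 0.48 ik 0.0 0.0 [ 0.26 -0.08  2.14 -0.35  0.32 -1.1 ]
scene pred 300.4 300.5 origin 288 288
.....             .%%%##
......            -%%%##
......            +%%%##
......           .%%%%%#
......           .%%%###
......           -%%%###
......           +%%%###
......           +%%%###
......           -%%####
......            -%##%#
......      .      +%%##
.--...     .-.     -%%%#
+%+-..     .+-     +%%%%
+%%+..    .++-     +%%%#
-%%%+-   .++.     -%%%%#
-+%%%+---++.     -+%%%##
+%%%%%%++-      .+%++%##
+%%%%%%%+.     .+%+++%##
-%%%%%%%%+.   .+%+++%##+
.+%%%%%%%%+.  +%+-+%##+.
 -+%+%%%%%%+..++-+%##%- 
  -%%+%%%%%%%++-+%##%-  
  .++--%%%%%%%++%##%-   
   -+. -+%%%%%%%##%-   .
```

Lever is about 80° up, but the hand still carries the weight; lower until the hook takes it, then release.

>>> send_rows([
  [1.6,[0.1,0,0.1],0],
  [1.6,[0.1,0,0.1],0],
  [1.6,[0.1,0,0.1],0],
  [1.6,[0,0,0],0],
])

```text
t: 33.4
tool_pos: [0.6203, 0.2076, 0.0946]
tool_rot: [-0.099, 2.346, 0.064]
contact_force: [-2.3, 0.1, 0.2]
opening: 0.0159
grip_force: 42.2
```

>>> send_rows([
  [1.75,[0,0,0],0],
  [1.85,[0,0,0],0],
  [1.95,[0,0,0],0],
  [2.1,[0,0,0],0],
  [2.5,[0,0,0],0],
  [3.5,[0,0,0],0],
  [4.5,[0,0,0],0],
  [4.5,[0,0,0],0],
])

```text
t: 34.4
tool_pos: [0.6205, 0.2077, 0.0948]
tool_rot: [-0.099, 2.346, 0.064]
contact_force: [0.1, -0.2, -0.6]
opening: 0.045
grip_force: 0.0
```

Run:
```python
from ring import *
st()
e=np.array(c2w([.0235,.067,.247]))
look("scene",e,14); look("top",e,10)
```

```text
t 34.4 tcp [0.6205 0.2077 0.0948] q [ 0.254 -0.087  2.149 -0.352  0.308 -1.108] x [-0.699 -0.052 -0.713] y [-0.091  0.996  0.016] z [ 0.71   0.076 -0.701] F [ 0.08 -0.23 -0.62] open 0.045 grip 0.0
scene pred 300.4 300.5 origin 286 286
.......           .%%%%%##%-
.......           -%%%%%%%+.
.......           +%%%%%%%- 
.......          -%%%%#%%+. 
........         +%%%%##%+. 
........         +%%%###%---
........         -%%####%++%
........          -%%###%%%%
........           +%%###%%%
........           -%%%%%%%%
........           +%%%%%#%%
........           +%%%%%#%%
........      .   -%%%%#%%--
........     .-. -+%%%##%-  
........     .++-++++%##%-  
...-+-..    .+%%%+--%##%-   
..-%%+-.   .+%%%%+-+%#%-    
..-%%%+. .-+++%%+-+%#%+     
 -+%%%+--++. .++-+%##+.     
 .+%%%%+++.   +-+%##+.      
  -%%%%%+    .-+%##+.       
  .+%%%%+.   -+%#%+.        
   -+%%%+.   -%%+-          
    -%%%%-    -.            
    .%%%%+                  
     -%%%-                  
     .+%%-                  
      .+%.                  
top pred 237.1 146.7 origin 227 136
    ....-----.------
--..-----++++-----++
-------++++%%++----+
+++++--++%%%%+------
-------++%%%%+++----
-------++%%%%%%+----
-------++++%%%%+----
-------++++%%%%%+---
---------++%###%%+--
----------+%%##%%%--
---.......-++%###%+-
..        --.-%%%%+-
          ..  .----.
                 ...
```

The lever hangs free of the fingers. Retreat along the tool's own axis.

>>> send_rows([
  [4.5,[0,0,-0.5],0],
  [4.5,[0,0,-1],0],
  [4.5,[0,0,-1.5],0],
  [4.5,[0,0,-2],0],
  [4.5,[0,0,-2.5],0],
  [4.5,[0,0,-2.5],0],
  [4.5,[0,0,-2.5],0],
  [4.5,[0,0,-2.5],0],
  [4.5,[0,0,-2.5],0],
  [4.5,[0,0,-2.5],0],
])

```text
t: 35.75
tool_pos: [0.4776, 0.1923, 0.2359]
tool_rot: [-0.099, 2.345, 0.065]
contact_force: [-0.7, -1.2, -0.6]
opening: 0.045
grip_force: 0.0
```

>>> send_rows([
  [4.5,[0,0,-2],0],
  [4.5,[0,0,-1],0],
  [4.5,[0,0,0],0],
  [4.5,[0,0,0],0],
  [4.5,[0,0,0],0],
  [4.5,[0,0,0],0],
  [4.5,[0,0,0],0],
  [4.5,[0,0,0],0],
])

```text
t: 36.75
tool_pos: [0.4573, 0.1901, 0.2558]
tool_rot: [-0.099, 2.346, 0.064]
contact_force: [0.4, -0.7, 0.3]
opening: 0.0449
grip_force: 0.0
```

Run:
```python
from ring import *
import pickle
st()
e=np.array(c2w([.0235,.067,.247]))
a=look("scene",e,16); b=im("scene"); c=look("top",e,10)
g=[cv2.cvtColor(d["frame"],cv2.COLOR_RGB2GRAY).astype(int)[280:330,270:340] for d in(a,b)]; print("moving px",(abs(g[0]-g[1])>25).sum())
print("hang prediction: eye, end",[proj(a,c2w(p)).round(1) for p in([.035,.067,.2375],[.035,.067,.042])],[proj(c,c2w(p)).round(1) for p in([.035,.067,.2375],[.035,.067,.042])])
s0=pickle.load(open("scene0.pkl","rb"))["frame"]; t0=pickle.load(open("top0.pkl","rb"))["frame"]
for n,f0,f1,bx in(("scene",s0,b["frame"],dict(plain=(238,160,295,198),rasp=(345,252,400,300),pump=(335,203,358,260),valve=(352,308,375,336),case=(368,352,440,400),tin=(388,302,412,328),spanner=(262,258,288,300))),):
    for k,(x0,y0,x1,y1) in bx.items(): print(k,"changed px",(abs(f0.astype(int)-f1)[y0:y1,x0:x1].max(2)>45).sum(),"of",(x1-x0)*(y1-y0))
```

```text
t 36.75 tcp [0.4573 0.1901 0.2558] q [ 0.335 -0.822  2.362 -0.22   0.833 -1.238] x [-0.699 -0.052 -0.713] y [-0.091  0.996  0.016] z [ 0.709  0.076 -0.701] F [ 0.43 -0.7   0.34] open 0.0449 grip 0.0
scene pred 300.4 300.5 origin 284 284
.........              .      .-
.........               .      .
.........                .      
.........                .      
..........                .     
..........                 .    
..........                 ..   
..........                  .   
..........                   .  
..........                   .. 
..........                      
..........                     .
..........                      
..........                      
..........      .               
..........     .-.              
..........     .+-              
 ....-+-..    -++-              
  ..-+%+-.   -++-               
  ..-+%%+. .-++-                
   -+%%%+--++.                  
   .+%%%%+++-                   
    -%%%%%-.                    
    .+%%%%+.                    
     -%%%%+.                    
     .-%%%%-                    
     
[... 269 characters left out ...]
+
+------++++%%+++-++-
+-++++-++%%%%+------
-------++%%%%+++----
-------+%%%%%%%+----
-------+%%+%%%%+----
-------++++%%%%+----
---------++%%%%++---
----------+%##%%+-..
------....+%###%+-. 
    ......-%%###%+. 
         .--+%##%+- 
            .+%#%%+-
             .%#%%%+
              -%%++-
               .... 
                    
                    
                    
moving px 4
hang prediction: eye, end [array([296.7, 304.2]), array([300.2, 325.4])] [array([237.2, 144. ]), array([244.3, 153.5])]
plain changed px 183 of 2166
rasp changed px 331 of 2640
pump changed px 94 of 1311
valve changed px 0 of 644
case changed px 0 of 3456
tin changed px 0 of 624
spanner changed px 0 of 1092
```

>>> send_rows([
  [4.5,[0,0,-2],0],
  [4.5,[0,0,-2],0],
  [4.5,[0,0,0],0],
  [4.5,[0,0,0],0],
  [4.5,[0,0,0],0],
  [4.5,[0,0,0],0],
  [4.5,[0,0,0],0],
  [4.5,[0,0,0],0],
  [4.5,[0,0,0],0],
  [4.5,[0,0,0],0],
])

```text
t: 38.15
tool_pos: [0.4289, 0.1871, 0.284]
tool_rot: [-0.099, 2.346, 0.064]
contact_force: [0.3, 0.3, -0.3]
opening: 0.0448
grip_force: 0.0
```

Run:
```python
from ring import *
st()
a=look("scene",c2w([.035,.067,.1]),15); b=im("scene"); c=look("top",c2w([.035,.067,.1]),10)
g=[cv2.cvtColor(d["frame"],cv2.COLOR_RGB2GRAY).astype(int)[280:335,280:320] for d in(a,b)]; print("moving px",(abs(g[0]-g[1])>25).sum())
for x in(.025,.035,.045): print(x,"vertical end",proj(a,c2w([x,.067,.042])).round(1),proj(c,c2w([x,.067,.042])).round(1),"mid",proj(a,c2w([x,.067,.14])).round(1))
```

```text
t 38.15 tcp [0.4289 0.1871 0.284 ] q [ 0.359 -0.935  2.369 -0.222  0.941 -1.238] x [-0.699 -0.052 -0.713] y [-0.091  0.996  0.016] z [ 0.71   0.076 -0.701] F [ 0.32  0.27 -0.29] open 0.0448 grip 0.0
scene pred 299.3 319.8 origin 284 304
   -+%%%+--++-                
   .+%%%%+++-                 
    -%%%%%-.                  
    .+%%%%+.                  
     -%%%%+.                  
     .-%%%%-                  
      .%%%%+.                 
       -%%%+.                 
.      .+%%%-                 
-       .%%%-                 
+-       -%%+                 
+-.      .+%+.                
++-       .+%-                
-++.       -%-                
--+-       .+-                
++-+-       .-                
+---+.       -.               
----+-       ..               
++++-+-                       
++---++.                      
++--+-+-                      
++-----+.                     
+++----++.                    
+++++++++-                    
+-++++--++.                   
+--++----+-                   
%++++++++++-                  
%%+++++-----.                 
%%+++++--+-.-        .        
%%%+++++---.-.                
top pred 242.4 150.9 origin 232 140
--++%%%%+++---------
--+%%%%%%%+---------
--+%%%%%%%+---------
--++++%%%%+---------
---+++%%%%%---------
-----+%###%--.......
-....+%###%+-.      
.....+%%###%-.      
    .--+%##%+.      
      ..+###%+.     
        -%#%%%-.    
         +%%%%-     
         .----.     
                    
                    
                    
                    
                    
                    
                    
moving px 0
0.025 vertical end [303.1 323.5] [244.5 156. ] mid [301.7 313.6]
0.035 vertical end [300.2 325.4] [244.3 153.5] mid [298.6 315.6]
0.045 vertical end [297.3 327.4] [244.1 151. ] mid [295.5 317.7]
```

The ring and shank project as they should for a vertical lever: its visible right edge has a slope of 0.21 against 0.17 predicted, and the end in the top view is at v≈151. Its lower part is hidden by the white back rail. It is motionless (0 changed pixels) and the hand is clear. Handing in.

```bash
python3 -c "
from station import ctrl
print(ctrl.finish_job())"
```

```text
the job is handed in; nothing more can be done
None
```

I handed the job in at about 38 s: the eyed lever hangs straight and still on the empty hook, as far as the cameras show. The robot is clear, and nothing showed that another tool had been disturbed. The hand-in returned no verdict.

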